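# Pack the doming block tight in its holder

## Task

Push the steel doming block home into the corner of the grey holder, square against both steel stops. Then stand one of the two shims in the gap between the block and the blue sloping fence, down on the plate, flat along the block with its lip over the block's top, let it go, and push the red wedge straight down between shim and fence, sloping face to the fence, until it jams: use the shim with which the wedge jams well inside the gap without reaching the plate. Finish while still gripping the wedge and pressing it down firmly (about 15 N), so that block, shim and wedge are held tight; leave the tin, the jar and the pink cutters alone.

Things in the scene. Friction and masses are not known exactly. Their poses are not given: they have to be found in the camera images.
- holder: Grey plate 180 (x) x 150 (y) x 10 mm, fixed to the bench, its +x to the robot's left; origin at the centre of its underside, top at z = 10 mm. Two steel stop bars stand 30 mm above the plate: the side stop, almost full length along x, has its inner face (looking to -y) at y = +55 mm; the rear stop, from y = -7 to +55 mm, has its inner face (looking to -x) at x = +70 mm.
- seat (a point): On the holder's plate top: where the centre of the underside of the 44 mm doming block is when it is home against both stops (x = 48, y = 33 mm in the holder's frame). The block's free side face is then 22 mm to -y of here; shim and wedge go beyond that face. Axes as the holder's.
- fence: Blue block fixed on the plate, 56 mm long (x), 45 mm high with two brass screws on top. Origin at the foot, on the plate, of the middle of its sloping face; axes as the holder's. The face looks to +y and leans back 0.3 mm to -y per mm of height. Its place along y varies: the gap at the plate from the seated block to this origin is 9.5 to 17 mm (11 mm minus the fence's y in the holder's frame).
- doming_block: Steel cube with hollows, 44 mm, 0.5 to 0.85 kg; origin at the centre of its underside. Starts loose on the front (-x) part of the plate, clear of fence and stops, turned up to 0.2 rad from the holder's axes.
- thin_shim: Aluminium-coloured angle piece, upright in a stand's slot: plate 40 (x) x 6 thick (y) x 52 mm high; at 46 to 52 mm a lip reaches 12 mm beyond its +y face (to go over the block's top); on it a grip tab 20 (x) x 8 (y) mm, centre at y = +6 mm, top 80 mm over the underside. Origin at the centre of the plate's underside, starting 14 mm over the bench. 60 g. Slot 26 mm deep.
- thick_shim: Brass-coloured angle piece like the thin shim, but the plate is 10 mm thick (y) and its grip tab (20 x 8 mm, gripped across the 20 mm along x; top 80 mm up) has its centre at y = +8 mm. Origin at the centre of the plate's underside. 120 g. The three pieces stand in wooden stands (40 mm high) 45 mm apart in a row, in any order; lift straight up, clear of the others.
- wedge: Red wedge, tip down, in its stand's 26 mm deep slot, tip starting 14 mm over the bench, 100 to 160 g. Origin at the tip: middle of the lower edge of its upright face, which looks to +y. Blade 40 (x) x 50 mm; sloping face at y = -10 mm at the tip, 0.3 mm further to -y per mm of height, as the fence. It jams (10 mm + shim thickness - gap at the plate) / 0.3 above the plate; 2 to 28 mm is right.
- wedge_tab (a point): Middle of the top of the wedge's grip tab, 82 mm above its tip and 7.5 mm to -y of its upright face. The tab measures 32 (x) x 12 (y) mm and is 32 mm high above the blade: grip it across its 32 mm. Axes as the wedge's.
- polish_tin: Bystander: round green tin, 63 mm across, 26 mm high. Origin at the centre of its underside. Leave it where it is.
- flux_jar: Bystander: white jar, 52 mm across, 67 mm high. Origin at the centre of its underside. Leave it where it is.
- snips_pink: Bystander: end cutters with pink grips lying flat, 48 x 125 x 12 mm, long along its y. Leave them where they are.
There are look-alikes about, which are no part of the job. Of the things that look like the thin_shim, the middle-sized one is meant.

How it is judged:
By the outcome, as a careful person would: the job done as asked, in the order asked, and still so for the second after the job is handed in, while the arm keeps its last pose, push and grip.
It also fails if it takes over 72 s, if anything falls off the work surface, if the arm or the gripper's body presses on something with over 40 N, if the wrist force passes 120 N, or if a joint passes its speed limit or range.

## Robot

A 6-joint arm with a two-finger parallel gripper is mounted at the origin on a cart in front of the work surface, level with it; the furniture and walls round the work are solid. World frame = base frame: x ahead of the robot, y to its left, z up, the work surface at z = 0. Lengths are in m, angles in rad, forces in N, time in s.
With the tool pointing down it reaches from about 0.25 to 0.725 m from the base axis. Payload 4 kg.
Tool frame: the origin (TCP) lies at the very end of the fingers, on their centre line; the grasp point (between the pads) lies 19 mm behind it; z points along the fingers, y is the line along which they close (so a half turn about z gives the same grasp; the last joint's range is limited). The gripper opens to 85 mm and grips with 20 to 120 N. Pads are 22 mm wide; open, the fingers measure 114 mm over their backs; the gripper's body (76 mm by 85 mm) begins 54 mm behind the grasp point. The pads swing forward as they close: fully open they stand 13 mm farther back than shut.
Start: joints at [-1.222, 0.241, 0.005, 1.335, 0, 1.571], TCP at [0.171, -0.47, 0.231] pointing down, gripper open.
Joint ranges: [-2.72, 2.72], [-1.05, 1.87], [-1.09, 1.28], [-1.99, 2.15], [-1.42, 1.44], [-3.14, 3.14]. Speed limits (rad/s): [2.79, 2.79, 3.14, 3.14, 3.14, 3.14].

## Interface

Orientations are given as a unit quaternion [x, y, z, w].
In Python, from workcell import bot, vision, workorder, boxes_of gives the robot as it stands.
- The arm moves only by the tool send_rows, never from a script. Its argument "motion" is text: rows parted by semicolons, each of 5 numbers parted by spaces: the closure, from -1 (fully open) to 1 (shut), so that 0 is half open, then the shift along the tool's x, y, z in cm, then the turn about the tool's z in rad. In form: claw x y z twist; .... A call has 1 to 5 rows; each row is the pose to reach, as a shift and turn from the pose commanded when the call began, along the tool's axes at that moment; what a row does not reach only later rows make up. A row lasts 1/10 s, in which the tool goes at most 50 mm and 8.59 degrees, less where a joint would pass 70% of its speed; a pose out of reach is approached as far as the arm can. A call with a gripper value outside its range is refused whole. The fingers move at their own pace and stop on an object; the grip force is fixed at half the most. Time passes only in rows, so rows that repeat a pose let the fingers close. It gives the time, the measured TCP pose, the force, the opening and the grip force at its end, in the units of the state.
- bot.get_obs(): the state, without advancing time (a new reading comes with each control period).
- vision.camera(name): name is "side" or "top" or "wrist"; returns the picture (480x640x3 uint8, red, green, blue); there is no depth.
- vision.camera_model(name): a dict with "fov_y" (degrees; the focal length in pixels is half the picture's height over the tangent of half this angle, whatever the lens; pixels are square), "cx", "cy" (the principal point, pixels), "world_from_camera" (4x4, takes a point from camera to world coordinates); the wrist camera has in their place "hand_eye" (4x4, takes a point from camera to tool coordinates, whose origin is the TCP and whose axes are the flange's). Camera axes: x right, y down, z forward; pixel columns grow to the right and rows downward; lengths in m; the calibration is good to about 2 mm. A picture is of the moment at which its call begins: read the wrist's pose just before it. camera_model takes no time and is no camera call.
- workorder.job_done(): hands the job in; it is judged then, once.
Trained networks look in the newest picture that a camera, given by its name, has taken for a name from the list of things; names that differ only in an ending like _2 or _b are one class to them, and where a whole thing is asked for, a point or a joint stands for the part that bears it (a point fixed in the world has none). Each returns a list of dicts, best first, with "conf" (0 to 1); they miss things now and then, are a little off and sometimes report something else, mostly with a low value. They report only what shows in the picture. A call takes as long as a camera call. They do not tell look-alikes from the thing itself.
- boxes_of(camera, target): "rect" ([centre column, centre row, width, height] in pixels, round what is visible of it).
The state is a dict: "clock": time; "joint_pos": joint angles; "joint_vel": joint speeds; "tau": joint torques, N m; "eef_pos": TCP position; "tool_rot": TCP orientation; "ft_force": force on the tool from outside, world axes, zero at the start; "ft_torque": the same for the moment, N m; "grip_width": finger opening in m; "grasp_force": force on a finger pad.
Only numpy, scipy, OpenCV 4.12 (cv2) and the standard library are available. Lean on these libraries where they do the work, as an engineer would, in place of code of your own. Each camera call takes 0.05 s, during which the arm holds its last target. There are 200 camera calls.

## Working session

There is one attempt and no reset: what is moved stays moved. The work goes in short steps, Python scripts to look and compute and a tool call to move; the robot and the scene stay as the last step left them, time stands still between calls to the robot, and variables do not carry over. Pictures are saved under pics/ and viewed, at most 10 in all, crops included, and the job is handed in when it is done.

Besides the shell and the picture viewer there is one more tool, called after ">>>" as name(argument=value, ...) on one line, values as JSON. send_rows: Moves the arm, as the interface text tells. Its arguments: {"type":"object","properties":{"motion":{"type":"string"}},"required":["motion"]}

```bash
mkdir -p pics; python3 - <<'E'
from workcell import bot, vision, workorder, boxes_of
import cv2,numpy as np
o=bot.get_obs(); print({k:np.round(v,3).tolist() for k,v in o.items()})
for c in ["top","side","wrist"]:
    im=vision.camera(c); cv2.imwrite(f"pics/{c}0.png",im[...,::-1])
    m=vision.camera_model(c); print(c,{k:np.round(v,4).tolist() for k,v in m.items()})
for c in ["top","side"]:
  for t in ["holder","fence","doming_block","thin_shim","thick_shim","wedge","polish_tin","flux_jar","snips_pink"]:
    print(c,t,[(np.round(d["rect"]).astype(int).tolist(),round(d["conf"],2)) for d in boxes_of(c,t)[:4]])
E
```

```text
{'clock': 0.0, 'joint_pos': [-1.222, 0.241, 0.004, 1.335, -0.0, 1.571], 'joint_vel': [0.001, -0.0, -0.0, 0.001, 0.0, 0.001], 'tau': [0.001, -37.232, 25.241, 0.017, 0.0, -0.0], 'eef_pos': [0.171, -0.469, 0.23], 'tool_rot': [0.985, 0.174, -0.0, -0.001], 'ft_force': [-0.587, 0.734, -0.456], 'ft_torque': [0.004, 0.002, 0.045], 'grasp_force': 0.0, 'grip_width': 0.085}
top {'fov_y': 46.6552, 'cx': 320.8974, 'cy': 237.2192, 'world_from_camera': [[0.0037, -0.995, 0.0996, 0.4059], [-0.9998, -0.0054, -0.0166, 0.0154], [0.0171, -0.0996, -0.9949, 1.2902], [0.0, 0.0, 0.0, 1.0]]}
side {'fov_y': 45.5455, 'cx': 316.8951, 'cy': 236.0823, 'world_from_camera': [[-0.993, -0.0738, 0.0927, 0.4496], [-0.1181, 0.6834, -0.7204, 0.7731], [-0.0102, -0.7263, -0.6873, 0.8098], [0.0, 0.0, 0.0, 1.0]]}
wrist {'fov_y': 69.4275, 'cx': 320.2102, 'cy': 242.2383, 'hand_eye': [[-0.0005, -0.9531, -0.3027, 0.077], [1.0, -0.0006, 0.0004, -0.0002], [-0.0005, -0.3027, 0.9531, -0.1421], [0.0, 0.0, 0.0, 1.0]]}
top holder [([373, 190, 90, 71], 0.96)]
top fence [([359, 176, 30, 27], 0.8)]
top doming_block []
top thin_shim [([374, 192, 89, 77], 0.63), ([213, 229, 18, 24], 0.61), ([274, 166, 12, 14], 0.55), ([359, 176, 28, 25], 0.29)]
top thick_shim [([292, 162, 14, 18], 0.67)]
top wedge [([259, 170, 18, 20], 0.55)]
top polish_tin [([422, 304, 28, 29], 0.95)]
top flux_jar []
top snips_pink [([334, 316, 57, 21], 0.7)]
side holder [([277, 215, 95, 67], 0.66)]
side fence [([257, 215, 33, 33], 0.95)]
side doming_block [([284, 190, 28, 32], 0.6), ([278, 216, 92, 69], 0.35)]
side thin_shim [([301, 341, 42, 60], 0.8), ([232, 270, 20, 23], 0.71), ([286, 288, 17, 29], 0.61)]
side thick_shim [([230, 253, 24, 21], 0.67)]
side wedge [([228, 289, 28, 31], 0.59)]
side polish_tin [([401, 184, 24, 26], 0.93)]
side flux_jar [([337, 298, 30, 46], 0.68)]
side snips_pink [([416, 256, 24, 46], 0.87), ([230, 290, 26, 31], 0.66)]
```

```bash
python3 - <<'E'
import cv2
a=cv2.imread("pics/top0.png")[110:350,180:460]; b=cv2.imread("pics/side0.png")[140:400,180:440]
cv2.imwrite("pics/a.png",cv2.resize(a,None,fx=2.5,fy=2.5,interpolation=cv2.INTER_CUBIC))
cv2.imwrite("pics/b.png",cv2.resize(b,(600,600),interpolation=cv2.INTER_CUBIC))
E
```

```text
(no output)
```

View pics/a.png

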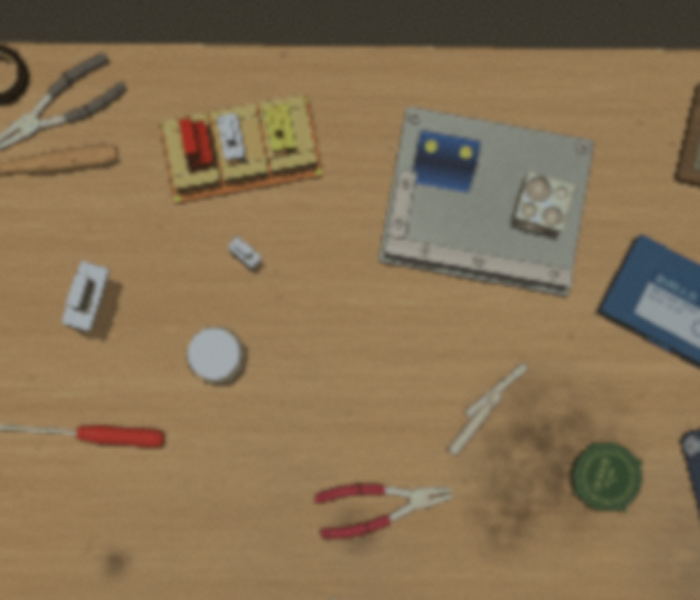

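View pics/b.png

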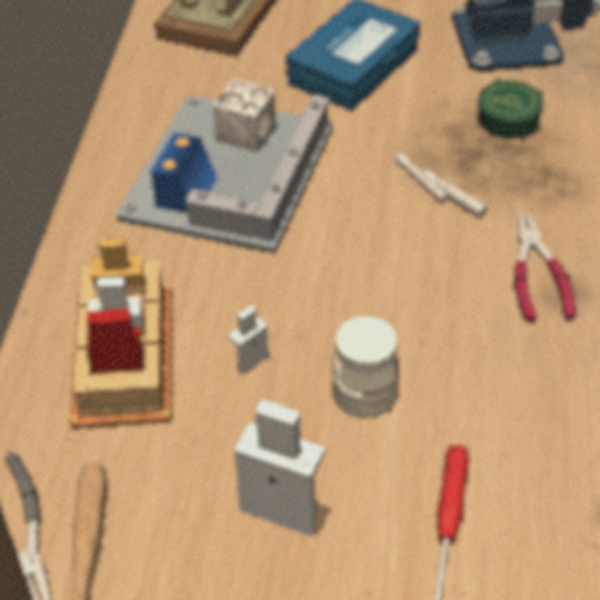

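Three things look like the thin shim in the top picture: a large one at (214,229), a small one at (278,211) and the middle-sized one in the stand at (273,164). The stand one is meant, between the red wedge (259,167) and the brass thick shim (292,161). The grey holder is at (373,190), the block at (397,191) and the fence at (359,176).

```bash
cat > h.py <<'E'
from workcell import bot, vision, workorder, boxes_of
import cv2,numpy as np
from scipy.spatial.transform import Rotation as R
from scipy.optimize import least_squares
np.set_printoptions(precision=4,suppress=True)
def cam(name,o=None):
    m=vision.camera_model(name); f=240/np.tan(np.radians(m["fov_y"]/2))
    if name=="wrist":
        T=np.eye(4);T[:3,:3]=R.from_quat(o["tool_rot"]).as_matrix();T[:3,3]=o["eef_pos"];W=T@np.array(m["hand_eye"])
    else: W=np.array(m["world_from_camera"])
    return f,m["cx"],m["cy"],W
def proj(c,P):
    f,cx,cy,W=c; p=(np.atleast_2d(P)-W[:3,3])@W[:3,:3]; return np.c_[cx+f*p[:,0]/p[:,2],cy+f*p[:,1]/p[:,2]]
def onplane(c,uv,z):
    f,cx,cy,W=c; uv=np.atleast_2d(uv); d=np.c_[(uv[:,0]-cx)/f,(uv[:,1]-cy)/f,np.ones(len(uv))]@W[:3,:3].T
    return W[:3,3]+d*((z-W[2,3])/d[:,2])[:,None]
def H2W(h,P): # holder pose h=(x,y,yaw), pts in holder frame (m)
    P=np.atleast_2d(P); c,s=np.cos(h[2]),np.sin(h[2]); return np.c_[h[0]+c*P[:,0]-s*P[:,1],h[1]+s*P[:,0]+c*P[:,1],P[:,2]]
def yaw(o): 
    x=R.from_quat(o["tool_rot"]).as_matrix()[:,0]; return np.arctan2(x[1],x[0])
def go(o,p,th): # shift in cm along tool axes, twist, to reach tcp p with tool-x yaw th
    M=R.from_quat(o["tool_rot"]).as_matrix(); return (M.T@(np.array(p)-o["eef_pos"]))*100, -((th-yaw(o)+np.pi)%(2*np.pi)-np.pi)
E
python3 - <<'E'
from h import *
o=bot.get_obs(); t=cam("top")
c=onplane(t,[[342,153.2],[416.8,166.8],[406,226.8]],.01); print(c)
ctr=(c[0]+c[2])/2; d=c[0]-c[1]; print(ctr,np.arctan2(d[1],d[0]))
print(onplane(t,[[259,168],[273,164],[292,160]],.09),onplane(t,[[397,190]],.054), onplane(t,[[265,344/2.5+110-110+137]],0))
th=np.arctan2(d[1],d[0])-np.pi/2
print(go(o,[ctr[0]+.02*np.cos(th)-0,ctr[1]+.02*np.sin(th),.23],th),th)
E
```

```text
[[ 0.7327 -0.0548  0.01  ]
 [ 0.7015 -0.2307  0.01  ]
 [ 0.5595 -0.2036  0.01  ]]
[ 0.6461 -0.1292  0.01  ] 1.3952673332156702
[[0.6778 0.1315 0.09  ]
 [0.6869 0.101  0.09  ]
 [0.6962 0.0594 0.09  ]] [[ 0.6377 -0.1767  0.054 ]] [[0.4476 0.1227 0.    ]]
(array([ 58.0338, -14.7752,   0.132 ]), np.float64(0.5242774431004147)) -0.17552899357922636
```

>>> send_rows(motion="-1 5 -1.3 0 0.13;-1 10 -2.6 0 0.26;-1 15 -4 0 0.4;-1 20 -5.2 0 0.52;-1 25 -6.5 0 0.52")

```text
clock: 1.55
eef_pos: [0.3641, -0.3367, 0.2315]
tool_rot: [0.996, -0.087, 0.0, 0.0]
ft_force: [-0.1, -0.9, -0.0]
grip_width: 0.0854
grasp_force: 0.0
```

```bash
python3 - <<'E'
from h import *
o=bot.get_obs(); print(o["clock"],o["eef_pos"],yaw(o)); th=-.1755
print(go(o,[.646+.02*np.cos(th),-.129+.02*np.sin(th),.23],th))
E
```

```text
1.55 [ 0.3641 -0.3367  0.2315] -0.17468556852312586
(array([ 26.1502, -25.356 ,   0.1469]), np.float64(0.0008144314768743222))
```

>>> send_rows(motion="-1 3.4 -3.4 0 0;-1 6.8 -6.8 0 0;-1 10.2 -10.2 0 0;-1 13.6 -13.6 0 0;-1 17 -17 0 0")

```text
clock: 2.05
eef_pos: [0.561, -0.1976, 0.2314]
tool_rot: [0.996, -0.085, 0.0, 0.0]
ft_force: [-0.2, -0.2, -0.0]
grip_width: 0.0853
grasp_force: 0.0
```

>>> send_rows(motion="-1 3.4 -3.5 0 0;-1 7 -7 0 0;-1 7 -7 0 0;-1 7 -7 0 0")

```text
clock: 2.45
eef_pos: [0.6408, -0.1408, 0.2297]
tool_rot: [0.996, -0.084, -0.001, 0.0]
ft_force: [-1.2, -0.7, -0.0]
grip_width: 0.0852
grasp_force: 0.0
```

```bash
python3 - <<'E'
from h import *
o=bot.get_obs(); print(o["clock"],o["eef_pos"],yaw(o),o["joint_vel"])
im=vision.camera("wrist"); cv2.imwrite("pics/w1.png",im[...,::-1]); np.save("w1.npy",np.r_[o["eef_pos"],o["tool_rot"]])
for t in ["holder","fence","doming_block"]: print(t,[(np.round(d["rect"]).astype(int).tolist(),round(d["conf"],2)) for d in boxes_of("wrist",t)[:3]])
E
```

```text
2.45 [ 0.6408 -0.1408  0.2297] -0.1687915731948021 [-0.0402 -0.0456 -0.0309  0.0029 -0.004   0.0002]
holder [([311, 203, 182, 150], 0.92)]
fence [([257, 183, 66, 44], 0.73)]
doming_block [([360, 211, 54, 56], 0.86)]
```

View pics/w1.png

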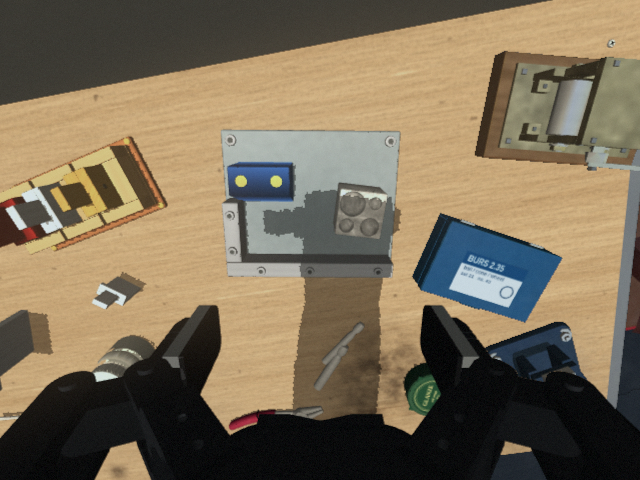

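```bash
python3 - <<'E'
import cv2
a=cv2.imread("pics/w1.png")[122:284,212:408]; cv2.imwrite("pics/w1c.png",cv2.resize(a,None,fx=3.6,fy=3.6,interpolation=cv2.INTER_CUBIC))
E
```

```text
(no output)
```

View pics/w1c.png

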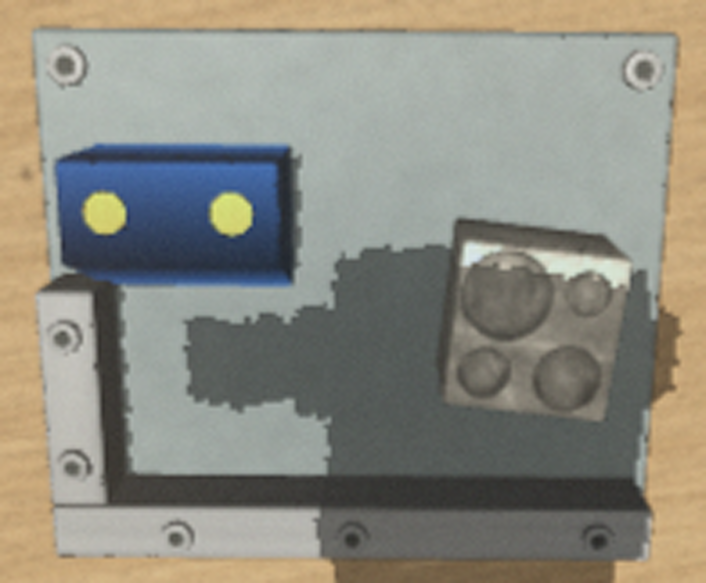

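```bash
cat > fit.py <<'E'
from h import *
s=np.load("w1.npy"); c=cam("wrist",dict(eef_pos=s[:3],tool_rot=s[3:]))
px=lambda a:np.array(a,float)/3.6+[212,122]-0.36
ed=[((36,31),0,.09,.01),((36,31),1,-.075,.01),((676,34),0,-.09,.01),((676,34),1,-.075,.01),
((60,507),1,.055,.04),((640,510),1,.055,.04),((140,475),1,.055,.01),((610,483),1,.055,.01),
((120,320),0,.07,.01),((130,465),0,.07,.01),((95,300),0,.07,.04),((105,495),0,.07,.04),((65,291),1,-.007,.04)]
def inH(h,w): 
    d=w[:2]-h[:2]; C,S=np.cos(h[2]),np.sin(h[2]); return np.array([C*d[0]+S*d[1],-S*d[0]+C*d[1]])
def res(h): return [ (inH(h,onplane(c,px(p),z+h[3])[0])[a]-v)*1e3 for p,a,v,z in ed]+[h[3]*1e3/3]
r=least_squares(res,[.646,-.129,1.395,0]); h=r.x; print("holder",h,np.round(r.fun,1))
g=lambda p,z: inH(h,onplane(c,px(p),z+h[3])[0])*1e3
print("fence foot",[g(p,.01) for p in [(110,283.5),(200,284.5),(290,285)]],"top edge",[g(p,.055) for p in [(62,262),(290,270)]],"back top/foot",g((200,160),.055),g((200,147),.01))
bt=np.array([g(p,.054) for p in [(461,240),(632,263),(606,418),(443,403)]]); print("block",bt,bt.mean(0), np.linalg.norm(np.diff(bt,axis=0),axis=1))
e=bt[0]-bt[1]; e2=bt[3]-bt[2]; print("block yaw rel",np.arctan2(e[1],e[0]),np.arctan2(e2[1],e2[0]))
np.save("holder.npy",h)
E
python3 fit.py
```

```text
holder [ 0.6452 -0.1313  1.3909 -0.002 ] [-1.2  0.2  1.2 -0.9 -0.1 -0.9  0.7  1.8  0.  -0.5 -0.   0.6 -0.8 -0.7]
fence foot [array([72.3646, -4.1451]), array([45.8583, -4.1252]), array([19.3335, -4.2544])] top edge [array([ 74.2568, -18.3324]), array([ 15.7313, -16.8767])] back top/foot [ 37.8941 -44.4177] [ 44.4332 -43.7787]
block [[-28.1275 -24.9049]
 [-72.3797 -19.4396]
 [-68.3172  22.3887]
 [-24.5316  18.6564]] [-48.339   -0.8249] [44.5885 42.0252 43.9444]
block yaw rel -0.12288034749309903 -0.08503500541895553
```

```bash
cat >> h.py <<'E'
def tgt(hx,hy,z,rel=0,h=None):
    h=np.load("holder.npy"); o=bot.get_obs(); p=H2W(h,[[hx/1e3,hy/1e3,z]])[0]; d,t=go(o,p,h[2]-np.pi/2+rel)
    return "tgt",p,"now",o["eef_pos"],"t",o["clock"],"shift",np.round(d,2),"tw",round(t,3)
def nowH():
    h=np.load("holder.npy"); o=bot.get_obs(); d=o["eef_pos"][:2]-h[:2]; C,S=np.cos(h[2]),np.sin(h[2])
    return "H mm",np.round([1e3*(C*d[0]+S*d[1]),1e3*(-S*d[0]+C*d[1]),1e3*o["eef_pos"][2]],1),"rel",round(yaw(o)-h[2]+np.pi/2,3),"F",np.round(o["ft_force"],1),"Fh",np.round([C*o["ft_force"][0]+S*o["ft_force"][1],-S*o["ft_force"][0]+C*o["ft_force"][1]],1),"w",round(o["grip_width"],4),"g",round(o["grasp_force"],1),"t",round(o["clock"],2)
E
python3 -c "
from h import *
print(tgt(-48.3,-.8,.018,-.105))"
```

```text
('tgt', array([ 0.6373, -0.1789,  0.018 ]), 'now', array([ 0.6395, -0.1432,  0.232 ]), 't', 2.65, 'shift', array([ 0.4 ,  3.55, 21.41]), 'tw', np.float64(0.112))
```

>>> send_rows(motion="-1 0.3 3.5 2 0.11;-1 0.3 3.5 6 0.11;-1 0.3 3.5 10 0.11;-1 0.3 3.5 14 0.11;-1 0.3 3.5 14 0.11")

```text
clock: 3.15
eef_pos: [0.6308, -0.18, 0.0854]
tool_rot: [0.99, -0.138, -0.006, -0.002]
ft_force: [-0.4, 1.0, -1.0]
grip_width: 0.0855
grasp_force: 0.0
```

```bash
python3 -c "
from h import *
print(nowH());print(tgt(-48.3,-.8,.018,-.105))
o=bot.get_obs();im=vision.camera('wrist'); cv2.imwrite('pics/w2.png',im[...,::-1])
c=cam('wrist',o);h=np.load('holder.npy')
b=[(np.round(d['rect'],1),round(d['conf'],2)) for d in boxes_of('wrist','doming_block')[:2]];print(b)
print(proj(c,H2W(h,[[-.0483,-.0008,.054],[-.0483,-.0008,.01]])))
"
```

```text
('H mm', array([-50.5,   5.4,  85.4]), 'rel', np.float64(-0.098), 'F', array([-0.4,  1. , -1. ]), 'Fh', array([1. , 0.6]), 'w', 0.0855, 'g', 0.0, 't', 3.15)
('tgt', array([ 0.6373, -0.1789,  0.018 ]), 'now', array([ 0.6308, -0.18  ,  0.0854]), 't', 3.15, 'shift', array([ 0.69, -0.26,  6.74]), 'tw', np.float64(0.007))
[(array([316. , 258.5,  84.4,  95.3]), 0.9)]
[[314.847  269.7129]
 [315.9427 243.7241]]
```

View pics/w2.png

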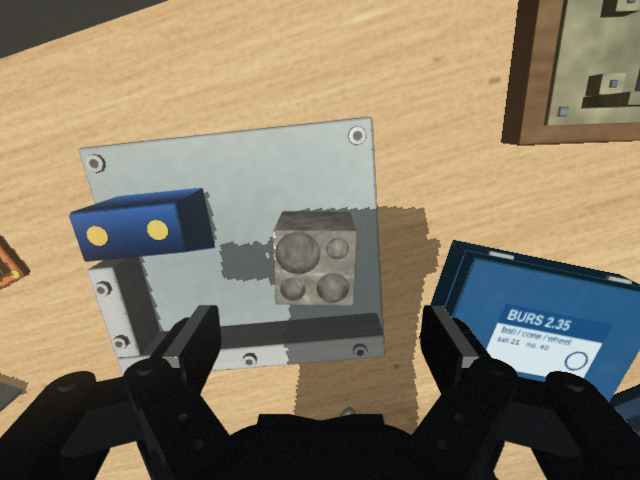

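The block's top is square in the view at about (315,267), where the fit puts it, so I'm going down to grip it.

>>> send_rows(motion="-1 0.4 -0.2 2.5 0;-1 0.6 -0.2 5 0;-1 0.6 -0.2 6.4 0;-1 0.6 -0.2 6.4 0;-1 0.6 -0.2 6.4 0")

```text
clock: 3.75
eef_pos: [0.6437, -0.1807, 0.0293]
tool_rot: [0.991, -0.137, 0.002, -0.001]
ft_force: [0.0, 0.0, 0.8]
grip_width: 0.0853
grasp_force: 0.0
```

```bash
python3 -c "
from h import *
print(nowH());print(tgt(-48.3,-.8,.02,-.105))"
```

```text
('H mm', array([-48.9,  -7.4,  29.3]), 'rel', np.float64(-0.094), 'F', array([0. , 0. , 0.8]), 'Fh', array([ 0., -0.]), 'w', 0.0853, 'g', 0.0, 't', 3.75)
('tgt', array([ 0.6373, -0.1789,  0.02  ]), 'now', array([ 0.6437, -0.1807,  0.0293]), 't', 3.75, 'shift', array([-0.67,  0.01,  0.93]), 'tw', np.float64(0.011))
```

>>> send_rows(motion="-1 -0.6 0 0.6 0;-1 -0.6 0 0.6 0;-1 -0.6 0 0.6 0")

```text
clock: 4.05
eef_pos: [0.6368, -0.1786, 0.0219]
tool_rot: [0.991, -0.137, 0.0, -0.002]
ft_force: [0.2, 0.6, 0.4]
grip_width: 0.0851
grasp_force: 0.0
```

```bash
python3 -c "
from h import *
print(nowH());print(tgt(-48.3,-.8,.02,-.105))"
```

```text
('H mm', array([-48.1,  -0.3,  21.9]), 'rel', np.float64(-0.094), 'F', array([0.2, 0.6, 0.4]), 'Fh', array([ 0.6, -0.1]), 'w', 0.0851, 'g', 0.0, 't', 4.05)
('tgt', array([ 0.6373, -0.1789,  0.02  ]), 'now', array([ 0.6368, -0.1786,  0.0219]), 't', 4.05, 'shift', array([0.05, 0.02, 0.19]), 'tw', np.float64(0.011))
```

>>> send_rows(motion="1 0 0 0 0;1 0 0 0 0;1 0 0 0 0;1 0 0 0 0;1 0 0 0 0")

```text
clock: 4.55
eef_pos: [0.6374, -0.1785, 0.0217]
tool_rot: [0.991, -0.136, 0.001, -0.002]
ft_force: [0.7, 0.7, 2.3]
grip_width: 0.0429
grasp_force: 63.1
```

```bash
python3 -c "
from h import *
print(nowH());print(tgt(8,33,.0225,0))"
```

```text
('H mm', array([-47.9,  -0.8,  21.7]), 'rel', np.float64(-0.094), 'F', array([0.7, 0.7, 2.3]), 'Fh', array([ 0.8, -0.5]), 'w', 0.0429, 'g', 63.1, 't', 4.55)
('tgt', array([ 0.6141, -0.1175,  0.0225]), 'now', array([ 0.6374, -0.1785,  0.0217]), 't', 4.55, 'shift', array([-3.89, -5.25, -0.06]), 'tw', np.float64(-0.094))
```

>>> send_rows(motion="1 0 0 -0.3 -0.09;1 -1 -1.7 -0.3 -0.09;1 -2 -3.4 -0.3 -0.09;1 -3.2 -5.2 -0.3 -0.09;1 -3.2 -5.2 -0.3 -0.09")

```text
clock: 5.05
eef_pos: [0.6173, -0.1169, 0.0223]
tool_rot: [0.996, -0.09, -0.003, -0.002]
ft_force: [0.4, 0.6, -4.2]
grip_width: 0.0427
grasp_force: 62.6
```

>>> send_rows(motion="1 0 0 0 0;1 0 0 0 0;1 0 0 0.3 0;1 0 0 0.3 0")

```text
clock: 5.45
eef_pos: [0.6207, -0.1208, 0.0218]
tool_rot: [0.996, -0.092, 0.001, -0.001]
ft_force: [0.4, -0.0, -2.8]
grip_width: 0.0432
grasp_force: 62.7
```

```bash
python3 -c "
from h import *
print(nowH());print(tgt(8,33,.0215,0))"
```

```text
('H mm', array([ 5.9, 26. , 21.8]), 'rel', np.float64(-0.005), 'F', array([ 0.4, -0. , -2.8]), 'Fh', array([ 0. , -0.4]), 'w', 0.0432, 'g', 62.7, 't', 5.45)
('tgt', array([ 0.6141, -0.1175,  0.0215]), 'now', array([ 0.6207, -0.1208,  0.0218]), 't', 5.45, 'shift', array([-0.7 , -0.21,  0.03]), 'tw', np.float64(-0.005))
```

>>> send_rows(motion="1 -0.4 -0.2 0 0;1 -0.6 -0.2 0 0;1 -0.7 -0.2 0 0;1 -0.8 -0.2 0 0;1 -0.8 -0.2 0 0")

```text
clock: 5.95
eef_pos: [0.6152, -0.117, 0.0219]
tool_rot: [0.996, -0.092, 0.003, -0.001]
ft_force: [7.1, -2.0, -7.2]
grip_width: 0.0433
grasp_force: 61.9
```

```bash
python3 -c "
from h import *
print(nowH())"
```

```text
('H mm', array([ 8.6, 32.1, 21.9]), 'rel', np.float64(-0.004), 'F', array([ 7.1, -2. , -7.2]), 'Fh', array([-0.7, -7.4]), 'w', 0.0433, 'g', 61.9, 't', 5.95)
```

>>> send_rows(motion="1 -0.4 0 0 0;1 -0.4 0 0 0;1 0 -0.6 0 0;1 0 -1.2 0 0;1 0 -1.8 0 0")

```text
clock: 6.45
eef_pos: [0.6168, -0.1065, 0.0221]
tool_rot: [0.996, -0.086, 0.003, -0.003]
ft_force: [5.4, -3.7, -4.8]
grip_width: 0.0431
grasp_force: 64.6
```

>>> send_rows(motion="1 -0.3 0 0 0;1 -0.3 0 0 0")

```text
clock: 6.65
eef_pos: [0.617, -0.1059, 0.0226]
tool_rot: [0.996, -0.086, 0.006, -0.003]
ft_force: [13.2, -3.5, -10.0]
grip_width: 0.0432
grasp_force: 63.9
```

```bash
python3 -c "
from h import *
print(nowH())"
```

```text
('H mm', array([19.9, 32.3, 22.6]), 'rel', np.float64(0.008), 'F', array([ 13.2,  -3.5, -10. ]), 'Fh', array([ -1.1, -13.6]), 'w', 0.0432, 'g', 63.9, 't', 6.65)
```

>>> send_rows(motion="1 0.3 0 0 0;-0.25 0.3 0 0 0;-0.25 0.3 0 0 0;-0.25 0.3 0 0 0;-0.25 0.3 0 -1 0")

```text
clock: 7.15
eef_pos: [0.613, -0.1048, 0.0305]
tool_rot: [0.996, -0.086, -0.001, -0.004]
ft_force: [-0.1, -0.3, -0.6]
grip_width: 0.0537
grasp_force: 0.0
```

>>> send_rows(motion="-0.25 0 0 -4 0;0.5 0 2.5 -5 0;1 0 5.2 -5 0;1 0 5.2 -4 0;1 0 5.2 -1 0")

```text
clock: 7.65
eef_pos: [0.6088, -0.158, 0.0448]
tool_rot: [0.996, -0.087, 0.005, -0.004]
ft_force: [0.7, 0.1, -1.3]
grip_width: -0.0
grasp_force: 0.0
```

>>> send_rows(motion="1 0 0 0.3 0;1 0 0 0.3 0;1 0 0 0.3 0")

```text
clock: 7.95
eef_pos: [0.6064, -0.1561, 0.0389]
tool_rot: [0.996, -0.086, 0.001, -0.004]
ft_force: [0.3, -0.2, 0.2]
grip_width: -0.0001
grasp_force: 0.0
```

```bash
python3 -c "
from h import *
print(nowH());print(tgt(-25,34,.025,0))"
```

```text
('H mm', array([-31.4,  33.7,  38.9]), 'rel', np.float64(0.008), 'F', array([ 0.3, -0.2,  0.2]), 'Fh', array([-0.1, -0.3]), 'w', -0.0001, 'g', 0.0, 't', 7.95)
('tgt', array([ 0.6072, -0.1498,  0.025 ]), 'now', array([ 0.6064, -0.1561,  0.0389]), 't', 7.95, 'shift', array([-0.03, -0.63,  1.4 ]), 'tw', np.float64(0.008))
```

>>> send_rows(motion="1 0 0 1.4 0;1 0 -0.5 1.4 0;1 0 -1 1.4 0;1 0 -1.5 1.4 0;1 0 -2 1.4 0")

```text
clock: 8.45
eef_pos: [0.6097, -0.1372, 0.0249]
tool_rot: [0.996, -0.086, 0.001, -0.003]
ft_force: [-0.9, -4.6, 1.8]
grip_width: 0.0001
grasp_force: 1.9
```

>>> send_rows(motion="1 0 -0.4 0 0;1 0 -0.8 0 0;1 0 -1.1 0 0;1 0 -1.4 0 0;1 0 -1.6 0 0")

```text
clock: 8.95
eef_pos: [0.6122, -0.1209, 0.0245]
tool_rot: [0.996, -0.086, 0.001, -0.004]
ft_force: [-1.3, -4.5, 1.8]
grip_width: 0.0002
grasp_force: 1.9
```

```bash
python3 -c "
from h import *
print(nowH())"
```

```text
('H mm', array([ 4.3, 34.3, 24.5]), 'rel', np.float64(0.007), 'F', array([-1.3, -4.5,  1.8]), 'Fh', array([-4.7,  0.5]), 'w', 0.0002, 'g', 1.9, 't', 8.95)
```

Pushing at about 4.7 N of friction; I'll keep going until the rear stop.

>>> send_rows(motion="1 0 -0.3 0 0;1 0 -0.6 0 0;1 0 -0.8 0 0;1 0 -1 0 0;1 0 -1 0 0")

```text
clock: 9.45
eef_pos: [0.6137, -0.1125, 0.0246]
tool_rot: [0.996, -0.087, 0.001, -0.003]
ft_force: [-0.6, -7.6, 1.2]
grip_width: 0.0001
grasp_force: 3.7
```

```bash
python3 -c "
from h import *
print(nowH())"
```

```text
('H mm', array([12.9, 34.3, 24.6]), 'rel', np.float64(0.007), 'F', array([-0.6, -7.6,  1.2]), 'Fh', array([-7.5, -0.8]), 'w', 0.0001, 'g', 3.7, 't', 9.45)
```

>>> send_rows(motion="1 0 -0.3 0 0;1 0 -0.5 0 0;1 0 -0.5 0 0")

```text
clock: 9.75
eef_pos: [0.6137, -0.1125, 0.0248]
tool_rot: [0.996, -0.088, 0.0, 0.002]
ft_force: [-3.6, -17.6, 1.9]
grip_width: 0.0002
grasp_force: 9.6
```

```bash
python3 -c "
from h import *
print(nowH())"
```

```text
('H mm', array([12.9, 34.3, 24.8]), 'rel', np.float64(0.003), 'F', array([ -3.6, -17.6,   1.9]), 'Fh', array([-18. ,   0.4]), 'w', 0.0002, 'g', 9.6, 't', 9.75)
```

>>> send_rows(motion="1 0 0.8 0 0;1 0 1 -4 0;1 0 1 -9 0;1 0 1 -14 0;1 0 1 -19 0")

```text
clock: 10.25
eef_pos: [0.6122, -0.1159, 0.2158]
tool_rot: [0.996, -0.086, -0.0, -0.006]
ft_force: [0.9, 1.3, 0.3]
grip_width: 0.0005
grasp_force: 0.0
```

>>> send_rows(motion="0 0 -5 -1 0;-1 -1 -10 -1.5 0;-1 -2 -15 -1.5 0;-1 -2.5 -20 -1.5 0;-1 -2.5 -21 -1.5 0")

```text
clock: 10.75
eef_pos: [0.6107, -0.0425, 0.2286]
tool_rot: [0.999, -0.046, -0.002, -0.023]
ft_force: [0.2, 0.3, -0.0]
grip_width: 0.0723
grasp_force: 0.0
```

>>> send_rows(motion="-1 0 0 0 0;-1 0 0 0 0;-1 0 0 0 0")

```text
clock: 11.05
eef_pos: [0.6119, -0.0439, 0.2301]
tool_rot: [0.999, -0.047, 0.0, -0.023]
ft_force: [0.2, 0.9, -0.1]
grip_width: 0.0857
grasp_force: 0.0
```

```bash
python3 - <<'E'
from h import *
o=bot.get_obs(); print(o["clock"],o["eef_pos"],yaw(o),o["joint_pos"])
im=vision.camera("wrist"); cv2.imwrite("pics/w3.png",im[...,::-1]); np.save("w3.npy",np.r_[o["eef_pos"],o["tool_rot"]])
for t in ["thick_shim","thin_shim","wedge"]: print(t,[(np.round(d["rect"]).astype(int).tolist(),round(d["conf"],2)) for d in boxes_of("wrist",t)[:3]])
E
```

```text
11.05 [ 0.6119 -0.0439  0.2301] -0.09320396309737032 [-0.0942  0.4742  0.339   1.4376  0.0455  3.1406]
thick_shim [([200, 130, 58, 49], 0.93), ([339, 401, 99, 36], 0.52)]
thin_shim [([204, 243, 37, 26], 0.87), ([153, 144, 57, 50], 0.79), ([63, 301, 90, 91], 0.69)]
wedge [([114, 157, 77, 50], 0.96)]
```

View pics/w3.png

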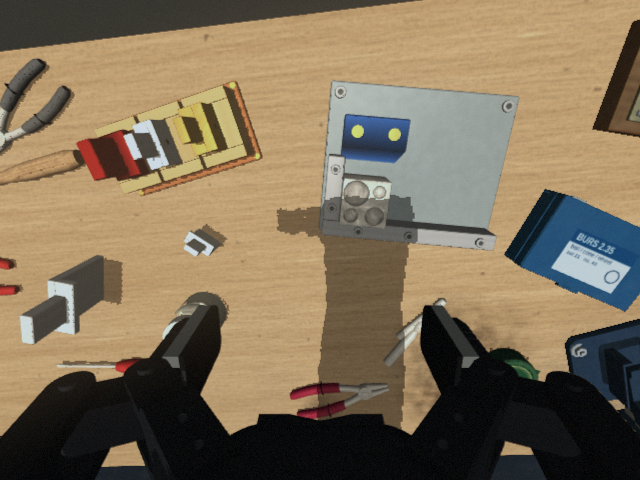

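```bash
python3 - <<'E'
import cv2
a=cv2.imread("pics/w3.png")[75:200,70:270]; cv2.imwrite("pics/w3c.png",cv2.resize(a,None,fx=4,fy=4,interpolation=cv2.INTER_CUBIC))
E
```

```text
(no output)
```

View pics/w3c.png

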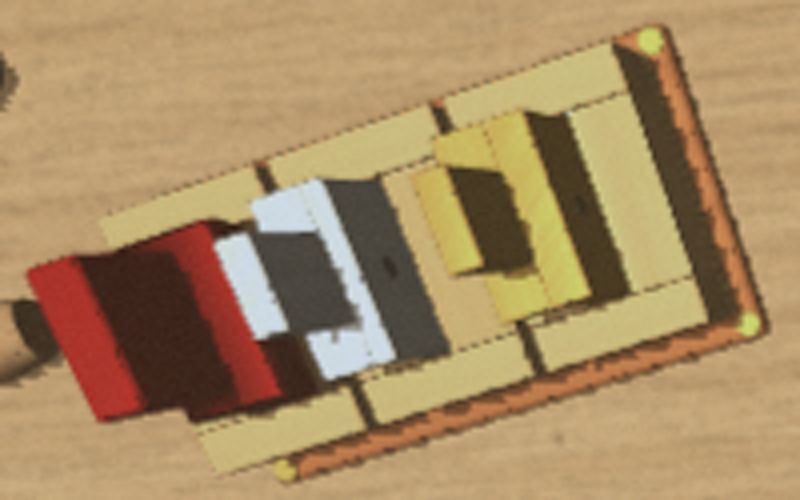

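```bash
python3 - <<'E'
from h import *
s=np.load("w3.npy"); c=cam("wrist",dict(eef_pos=s[:3],tool_rot=s[3:]))
px=lambda a:np.array(a,float)/4+[70,75]-0.37
def f(n,pts,z):
    w=np.array([onplane(c,px(p),z)[0][:2] for p in pts]); print(n,w.tolist() and np.round(w,4).tolist(),"mean",w.mean(0)); return w
r=f("thick -y top edge",[(525,112),(590,298)],.066); d=r[0]-r[1]; print(np.linalg.norm(d),np.arctan2(d[1],d[0]))
l=f("thick lip edge",[(435,145),(497,320)],.066)
t=f("thick tab top",[(413,172),(448,166),(485,271),(455,277)],.094); print(np.linalg.norm(t[1]-t[2]))
r=f("thin -y top edge",[(320,178),(397,360)],.066)
w=f("wedge tab top",[(28,270),(75,256),(143,413),(100,420)],.096); print(np.linalg.norm(w[1]-w[2]),[np.arctan2(*(q[::-1])) for q in (w[0]-w[3],w[1]-w[2])])
f("stand corners",[(612,43),(705,278)],.04)
w=f("stand edge",[(102,215),(612,43)],.04); print(np.arctan2(*(w[0]-w[1])[::-1]))
w=f("stand edge",[(212,472),(700,320)],.04); print(np.arctan2(*(w[0]-w[1])[::-1]))
E
```

```text
thick -y top edge [[0.7217, 0.0531], [0.6834, 0.0464]] mean [0.7026 0.0497]
0.03886986155723974 0.17451527149360058
thick lip edge [[0.7172, 0.0736], [0.6807, 0.0677]] mean [0.699  0.0706]
thick tab top [[0.7102, 0.0669], [0.7106, 0.0599], [0.6908, 0.0567], [0.6903, 0.0629]] mean [0.7005 0.0616]
0.02001097959067363
thin -y top edge [[0.7131, 0.0998], [0.6743, 0.0918]] mean [0.6937 0.0958]
wedge tab top [[0.6995, 0.1473], [0.7012, 0.137], [0.67, 0.1321], [0.6694, 0.1414]] mean [0.685  0.1394]
0.031540302708485825 [np.float64(0.19293374097936591), np.float64(0.15688294315050705)]
stand corners [[0.7367, 0.0401], [0.685, 0.0273]] mean [0.7109 0.0337]
stand edge [[0.7122, 0.1672], [0.7367, 0.0401]] mean [0.7245 0.1037]
1.7614071302697043
stand edge [[0.6507, 0.1572], [0.6757, 0.03]] mean [0.6632 0.0936]
1.7650306856737765
```

The thin and thick shims and the wedge all have their +y towards image left in the stand. The gap is about 15 mm, so the thick shim is the right one: the wedge should jam at about 16 mm, against about 3 mm with the thin one. I'm turning the tool and moving over the brass shim.

>>> send_rows(motion="-1 0 0 0 -0.15;-1 0 0 0 -0.3;-1 0 0 0 -0.45;-1 2 -3 0 -0.6;-1 4 -6 0 -0.75")

```text
clock: 11.75
eef_pos: [0.6577, 0.0121, 0.2339]
tool_rot: [0.946, 0.325, 0.009, -0.021]
ft_force: [0.8, 0.4, 0.4]
grip_width: 0.0851
grasp_force: 0.0
```

>>> send_rows(motion="-1 0 0 0 -0.15;-1 0 0 0 -0.3;-1 0 0 0 -0.45;-1 0 0 0 -0.6;-1 0 0 0 -0.75")

```text
clock: 12.25
eef_pos: [0.6574, 0.0126, 0.2332]
tool_rot: [0.76, 0.649, 0.016, -0.016]
ft_force: [-0.3, -0.3, 0.7]
grip_width: 0.0852
grasp_force: 0.0
```

>>> send_rows(motion="-1 0 0 0 -0.15;-1 0 0 0 -0.3;-1 0 0 0 -0.43;-1 0 0 0 -0.43;-1 0 0 0 -0.43")

```text
clock: 12.75
eef_pos: [0.6574, 0.0126, 0.2333]
tool_rot: [0.608, 0.794, 0.019, -0.013]
ft_force: [1.1, -0.0, 0.4]
grip_width: 0.085
grasp_force: 0.0
```

```bash
python3 - <<'E'
from h import *
o=bot.get_obs(); print(o["clock"],o["eef_pos"],yaw(o),o["tool_rot"],o["joint_pos"]); print(go(o,[.7003,.062,.15],1.755))
E
```

```text
12.75 [0.6574 0.0126 0.2333] 1.8352276249159643 [ 0.6077  0.7939  0.019  -0.0126] [-0.0019  0.5676  0.4991  1.4994  0.0455  1.3049]
(array([3.2874, 5.3032, 8.558 ]), np.float64(0.08022762491596414))
```

The q6 limit left a 2.6° tilt in the commanded pose (q5 = 0.0455). I'll turn to the opposite q6 limit to take it out.

>>> send_rows(motion="-1 0 0 0 -0.15;-1 0 0 0 -0.3;-1 0 0 0 -0.45;-1 0 0 0 -0.6;-1 0 0 0 -0.75")

```text
clock: 13.25
eef_pos: [0.6574, 0.0126, 0.2333]
tool_rot: [0.272, 0.962, 0.022, -0.005]
ft_force: [-0.4, 0.4, 0.2]
grip_width: 0.0855
grasp_force: 0.0
```

>>> send_rows(motion="-1 0 0 0 -0.15;-1 0 0 0 -0.3;-1 0 0 0 -0.45;-1 0 0 0 -0.6;-1 0 0 0 -0.75")

```text
clock: 13.75
eef_pos: [0.6574, 0.0126, 0.2333]
tool_rot: [-0.1, 0.995, 0.022, 0.004]
ft_force: [-0.7, 0.2, -0.1]
grip_width: 0.0854
grasp_force: 0.0
```

>>> send_rows(motion="-1 0 0 0 -0.15;-1 0 0 0 -0.3;-1 0 0 0 -0.45;-1 0 0 0 -0.6;-1 0 0 0 -0.75")

```text
clock: 14.25
eef_pos: [0.6574, 0.0126, 0.2333]
tool_rot: [-0.457, 0.889, 0.02, 0.012]
ft_force: [0.2, 0.5, 0.1]
grip_width: 0.0853
grasp_force: 0.0
```

>>> send_rows(motion="-1 0 0 0 -0.15;-1 0 0 0 -0.3;-1 0 0 0 -0.45;-1 0 0 0 -0.6;-1 0 0 0 -0.75")

```text
clock: 14.75
eef_pos: [0.6574, 0.0126, 0.2333]
tool_rot: [0.751, -0.66, -0.014, -0.018]
ft_force: [0.2, 0.1, -0.1]
grip_width: 0.0858
grasp_force: 0.0
```

>>> send_rows(motion="-1 0 0 0 -0.15;-1 0 0 0 -0.3;-1 0 0 0 -0.45;-1 0 0 0 -0.6;-1 0 0 0 -0.75")

```text
clock: 15.25
eef_pos: [0.6574, 0.0126, 0.2333]
tool_rot: [0.941, -0.339, -0.006, -0.022]
ft_force: [-0.7, -0.1, -0.3]
grip_width: 0.0856
grasp_force: 0.0
```

>>> send_rows(motion="-1 0 0 0 -0.15;-1 0 0 0 -0.3;-1 0 0 0 -0.45;-1 0 0 0 -0.6;-1 0 0 0 -0.68")

```text
clock: 15.75
eef_pos: [0.6574, 0.0126, 0.2333]
tool_rot: [1.0, -0.007, 0.001, -0.023]
ft_force: [0.4, -0.6, -0.1]
grip_width: 0.0854
grasp_force: 0.0
```

```bash
python3 - <<'E'
from h import *
o=bot.get_obs(); print(o["clock"],o["eef_pos"],yaw(o),R.from_quat(o["tool_rot"]).as_matrix()[:,2],o["joint_pos"])
E
```

```text
15.75 [0.6574 0.0126 0.2333] -0.013476963764248237 [ 0.0031  0.0455 -0.999 ] [-0.0018  0.5675  0.4991  1.4994  0.0455 -3.1299]
```

Now at the limit (q6 = −3.13), I'm nudging past it.

>>> send_rows(motion="-1 0 0 0 -0.09;-1 0 0 0 -0.09")

```text
clock: 15.95
eef_pos: [0.6566, 0.0354, 0.2333]
tool_rot: [1.0, 0.019, 0.003, -0.015]
ft_force: [-0.1, -1.1, -0.8]
grip_width: 0.0853
grasp_force: 0.0
```

```bash
python3 - <<'E'
from h import *
o=bot.get_obs(); print(o["clock"],o["eef_pos"],yaw(o),R.from_quat(o["tool_rot"]).as_matrix()[:,2],o["joint_pos"])
E
```

```text
15.95 [0.6566 0.0354 0.2333] 0.037089612494044626 [ 0.005   0.0301 -0.9995] [ 0.0401  0.5645  0.4946  1.4946  0.0298 -3.1386]
```

>>> send_rows(motion="-1 0 0 0 -0.14;-1 0 0 0 -0.14;-1 0 0 0 -0.14")

```text
clock: 16.25
eef_pos: [0.6525, 0.0703, 0.2318]
tool_rot: [0.999, 0.053, 0.003, 0.001]
ft_force: [0.8, 0.8, 0.6]
grip_width: 0.0854
grasp_force: 0.0
```

```bash
python3 - <<'E'
from h import *
o=bot.get_obs(); print(o["clock"],o["eef_pos"],yaw(o),R.from_quat(o["tool_rot"]).as_matrix()[:,2],o["joint_pos"])
E
```

```text
16.25 [0.6525 0.0703 0.2318] 0.1059377361325073 [ 0.0069 -0.0011 -1.    ] [ 0.1082  0.5616  0.4862  1.4887 -0.0019 -3.1393]
```

>>> send_rows(motion="-1 0 0 0 0.15;-1 0 0 0 0.3;-1 0 0 0 0.45;-1 0 0 0 0.6;-1 0 0 0 0.75")

```text
clock: 16.75
eef_pos: [0.653, 0.0668, 0.2312]
tool_rot: [0.947, -0.322, 0.003, -0.0]
ft_force: [0.0, 0.2, 0.2]
grip_width: 0.0854
grasp_force: 0.0
```

>>> send_rows(motion="-1 0 0 0 0.15;-1 0 0 0 0.3;-1 0 0 0 0.45;-1 0 0 0 0.6;-1 0 0 0 0.75")

```text
clock: 17.25
eef_pos: [0.6531, 0.0663, 0.2304]
tool_rot: [0.763, -0.647, 0.002, -0.001]
ft_force: [0.7, -0.3, -0.9]
grip_width: 0.0856
grasp_force: 0.0
```

>>> send_rows(motion="-1 0 0 0 0.15;-1 0 0 0 0.3;-1 0 0 0 0.45;-1 0 0 0 0.6;-1 0 0 0 0.75")

```text
clock: 17.75
eef_pos: [0.6531, 0.0662, 0.2302]
tool_rot: [-0.473, 0.881, -0.002, 0.002]
ft_force: [-0.5, 0.2, 0.4]
grip_width: 0.0856
grasp_force: 0.0
```

>>> send_rows(motion="-1 0 0 0 0.15;-1 0 0 0 0.3;-1 0 0 0 0.45;-1 0 0 0 0.6;-1 0 0 0 0.75")

```text
clock: 18.25
eef_pos: [0.6531, 0.0663, 0.2301]
tool_rot: [-0.117, 0.993, -0.001, 0.002]
ft_force: [-0.3, -0.1, -0.8]
grip_width: 0.0852
grasp_force: 0.0
```

>>> send_rows(motion="-1 0 0 0 0.15;-1 0 0 0 0.3;-1 0 0 0 0.45;-1 0 0 0 0.6;-1 0 0 0 0.75")

```text
clock: 18.75
eef_pos: [0.6531, 0.0662, 0.2301]
tool_rot: [0.255, 0.967, -0.0, 0.002]
ft_force: [0.7, -0.4, 0.2]
grip_width: 0.0855
grasp_force: 0.0
```

>>> send_rows(motion="-1 0 0 0 0.15;-1 0 0 0 0.3;-1 0 0 0 0.45;-1 0 0 0 0.6;-1 0 0 0 0.75")

```text
clock: 19.25
eef_pos: [0.6531, 0.0663, 0.2301]
tool_rot: [0.591, 0.807, 0.001, 0.002]
ft_force: [0.8, -0.3, -0.2]
grip_width: 0.0852
grasp_force: 0.0
```

```bash
python3 - <<'E'
from h import *
o=bot.get_obs(); print(o["clock"],o["eef_pos"],yaw(o),R.from_quat(o["tool_rot"]).as_matrix()[:,2],o["joint_pos"]);print(go(o,[.7003,.062,.15],1.755))
E
```

```text
19.25 [0.6531 0.0663 0.2301] 1.8769852525065702 [ 0.0043 -0.0015 -1.    ] [ 0.102   0.5645  0.4865  1.4887 -0.0019  1.3666]
(array([-1.81  ,  4.3471,  8.0276]), np.float64(0.12198525250657033))
```

>>> send_rows(motion="-1 -0.9 2.2 2 0.12;-1 -1.8 4.3 4 0.12;-1 -1.8 4.3 8 0.12;-1 -1.8 4.3 8 0.12;-1 -1.8 4.3 8 0.12")

```text
clock: 19.75
eef_pos: [0.699, 0.066, 0.1538]
tool_rot: [0.634, 0.774, 0.002, 0.003]
ft_force: [0.9, -0.7, 0.9]
grip_width: 0.0853
grasp_force: 0.0
```

```bash
python3 - <<'E'
from h import *
o=bot.get_obs(); im=vision.camera("wrist"); cv2.imwrite("pics/w4.png",im[...,::-1]); np.save("w4.npy",np.r_[o["eef_pos"],o["tool_rot"]])
print(o["clock"],o["eef_pos"],yaw(o),R.from_quat(o["tool_rot"]).as_matrix()[:,2]);print(go(o,[.7003,.062,.07],1.755))
c=cam("wrist",o); print(proj(c,[[.7003,.062,.094]]))
# rectangle of tab predicted
E
```

```text
19.75 [0.699  0.066  0.1538] 1.7690027250140754 [ 0.0071 -0.001  -1.    ]
(array([-0.3999, -0.0128,  8.3777]), np.float64(0.014002725014075512))
[[321.0817 268.6098]]
```

View pics/w4.png

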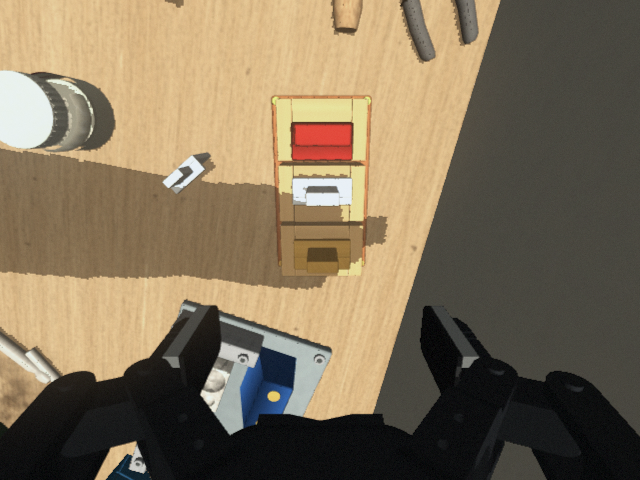

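The brass tab's top is at about (322,267), against a predicted (321,269), and the row of pieces lines up with the tool. Going down to grip it.

>>> send_rows(motion="-1 -0.3 0 3 0;-1 -0.3 0 6 0;-1 -0.3 0 8 0;-1 -0.3 0 8 0;-1 -0.3 0 8 0")

```text
clock: 20.3
eef_pos: [0.7025, 0.064, 0.0768]
tool_rot: [0.633, 0.774, 0.004, 0.005]
ft_force: [0.0, 0.2, 0.2]
grip_width: 0.0854
grasp_force: 0.0
```

```bash
python3 - <<'E'
from h import *
o=bot.get_obs(); print(o["clock"],o["eef_pos"],yaw(o),o["ft_force"]);print(go(o,[.7003,.062,.07],1.755))
E
```

```text
20.3 [0.7025 0.064  0.0768] 1.7704072895453358 [0.0259 0.1598 0.2208]
(array([-0.1508, -0.268 ,  0.6721]), np.float64(0.015407289545335878))
```

>>> send_rows(motion="-1 -0.1 -0.2 0.5 0;-1 -0.1 -0.2 0.5 0;1 -0.1 -0.2 0.5 0;1 -0.1 -0.2 0.5 0;1 -0.1 -0.2 0.5 0")

```text
clock: 20.8
eef_pos: [0.6996, 0.0625, 0.0691]
tool_rot: [0.633, 0.774, 0.003, 0.004]
ft_force: [0.7, -0.5, -0.9]
grip_width: 0.044
grasp_force: 0.0
```

>>> send_rows(motion="1 0 0 0 0;1 0 0 0 0;1 0 0 0 0;1 0 0 0 0")

```text
clock: 21.2
eef_pos: [0.6998, 0.0626, 0.0688]
tool_rot: [0.633, 0.774, 0.003, 0.004]
ft_force: [1.7, 0.9, 0.5]
grip_width: 0.0188
grasp_force: 58.7
```

```bash
python3 - <<'E'
from h import *
o=bot.get_obs(); print(o["clock"],o["eef_pos"],yaw(o),o["ft_force"],R.from_quat(o["tool_rot"]).as_matrix()[:,2],o["joint_pos"])
E
```

```text
21.2 [0.6998 0.0626 0.0688] 1.7705606158491765 [1.7464 0.8549 0.4956] [ 0.0098 -0.0005 -1.    ] [ 0.0898  0.7342  0.3665  1.1934 -0.0014  1.4608]
```

>>> send_rows(motion="1 0 0 -3 0;1 0 0 -7 0;1 0 0 -11 0;1 -1.5 0 -13 0;1 -3 0 -13 -0.15")

```text
clock: 21.7
eef_pos: [0.7061, 0.0335, 0.204]
tool_rot: [0.571, 0.821, 0.005, 0.007]
ft_force: [1.0, -0.2, -1.8]
grip_width: 0.0187
grasp_force: 59.9
```

>>> send_rows(motion="1 0 0 0 -0.15;1 0 0 0 -0.3;1 0 0 0 -0.45;1 0 0 0 -0.6;1 0 0 0 -0.75")

```text
clock: 22.2
eef_pos: [0.7036, 0.033, 0.1981]
tool_rot: [0.23, 0.973, 0.0, 0.004]
ft_force: [-1.1, -0.3, -2.2]
grip_width: 0.0184
grasp_force: 59.8
```

>>> send_rows(motion="1 0 0 0 -0.15;1 0 0 0 -0.29;1 0 0 0 -0.29;1 0 0 0 -0.29")

```text
clock: 22.6
eef_pos: [0.7039, 0.0331, 0.1983]
tool_rot: [0.092, 0.996, -0.0, 0.004]
ft_force: [-0.5, -0.4, -1.2]
grip_width: 0.0188
grasp_force: 59.8
```

```bash
python3 - <<'E'
from h import *
o=bot.get_obs(); print(o["joint_pos"],R.from_quat(o["tool_rot"]).as_matrix()[:,2]);print(nowH());print(tgt(48,12,.15,np.pi))
E
```

```text
[ 0.0475  0.6808  0.6071  1.4891 -0.0012  0.2315] [ 0.008  -0.0008 -1.    ]
('H mm', array([172.2, -28.3, 198.3]), 'rel', np.float64(3.138), 'F', array([-0.5, -0.4, -1.2]), 'Fh', array([-0.5,  0.4]), 'w', 0.0188, 'g', 59.8, 't', 22.6)
('tgt', array([ 0.642 , -0.0819,  0.15  ]), 'now', array([0.7039, 0.0331, 0.1983]), 't', 22.6, 'shift', array([  4.02, -12.44,   4.79]), 'tw', np.float64(-0.004))
```

>>> send_rows(motion="1 1 -3 1 0;1 2 -6 2 0;1 3 -9 3 0;1 4 -12.4 4 0;1 4 -12.4 4.8 0")

```text
clock: 23.1
eef_pos: [0.6405, -0.0858, 0.1498]
tool_rot: [0.094, 0.996, -0.001, 0.003]
ft_force: [-0.5, 1.2, -0.6]
grip_width: 0.0186
grasp_force: 59.8
```

>>> send_rows(motion="1 0 0 0 0;1 0 0 0 0;1 0 0 0 0")

```text
clock: 23.4
eef_pos: [0.6439, -0.0806, 0.1509]
tool_rot: [0.09, 0.996, 0.0, 0.005]
ft_force: [0.4, 0.2, 0.5]
grip_width: 0.0186
grasp_force: 59.8
```

```bash
python3 - <<'E'
from h import *
print(nowH());print(tgt(48,12,.07,np.pi))
o=bot.get_obs(); im=vision.camera("wrist"); cv2.imwrite("pics/w5.png",im[...,::-1]); np.save("w5.npy",np.r_[o["eef_pos"],o["tool_rot"]]);im=vision.camera("side"); cv2.imwrite("pics/s5.png",im[...,::-1])
c=cam("wrist",o);h=np.load("holder.npy")
print(proj(c,H2W(h,np.array([[70,11,54],[26,11,54],[70,55,54],[26,55,54],[76,-4.1-13.5,55],[20,-17.6,55]])*1e-3)))
E
```

```text
('H mm', array([ 49.6,  10.3, 150.9]), 'rel', np.float64(3.141), 'F', array([0.4, 0.2, 0.5]), 'Fh', array([ 0.3, -0.4]), 'w', 0.0186, 'g', 59.8, 't', 23.4)
('tgt', array([ 0.642 , -0.0819,  0.07  ]), 'now', array([ 0.6439, -0.0806,  0.1509]), 't', 23.4, 'shift', array([ 0.25, -0.17,  8.09]), 'tw', np.float64(-0.0))
[[348.5711 242.5696]
 [287.8019 242.6227]
 [350.1703 181.5165]
 [285.8781 181.568 ]
 [355.7543 279.3344]
 [280.7977 279.4033]]
```

View pics/w5.png

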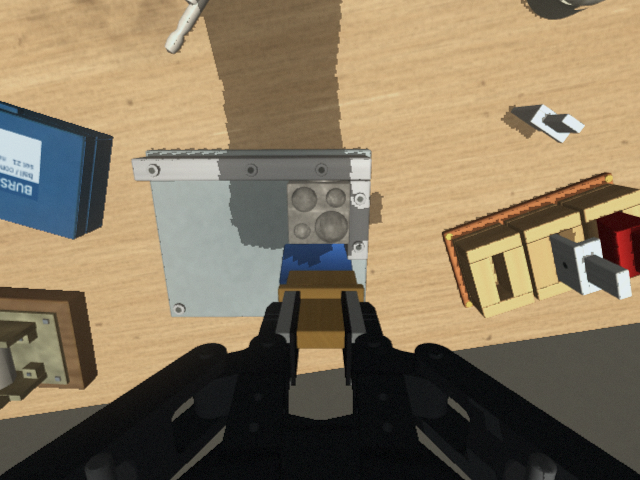

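```bash
python3 - <<'E'
from h import *
s=np.load("w5.npy"); c=cam("wrist",dict(eef_pos=s[:3],tool_rot=s[3:])); M=R.from_quat(s[3:]).as_matrix()
for n,p in {"lip top":[9,20,2.8],"lip top-":[9,-20,2.8],"lip bot":[9,20,8.8],"plate+face bottom":[-3,20,54.8],"tab top":[4,10,-25.2]}.items(): print(n,proj(c,s[:3]+M@(np.array(p)*1e-3)))
im=cv2.imread("pics/w5.png")
for col in (283,320,358): print(col,[(r,im[r,col].tolist()) for r in range(262,300,3)])
E
```

```text
lip top [[364.2175 289.657 ]]
lip top- [[277.0409 289.6699]]
lip bot [[362.6968 284.1928]]
plate+face bottom [[353.2439 270.7671]]
tab top [[346.5615 332.855 ]]
283 [(262, [118, 73, 44]), (265, [114, 74, 49]), (268, [106, 66, 44]), (271, [96, 60, 39]), (274, [89, 57, 36]), (277, [82, 54, 36]), (280, [78, 50, 33]), (283, [78, 52, 37]), (286, [38, 61, 79]), (289, [53, 98, 128]), (292, [57, 103, 130]), (295, [58, 95, 118]), (298, [61, 71, 74])]
320 [(262, [99, 59, 39]), (265, [110, 67, 41]), (268, [99, 58, 36]), (271, [32, 54, 72]), (274, [32, 56, 72]), (277, [36, 59, 74]), (280, [31, 55, 72]), (283, [31, 54, 71]), (286, [30, 56, 73]), (289, [50, 97, 127]), (292, [55, 106, 137]), (295, [54, 105, 140]), (298, [44, 86, 112])]
358 [(262, [183, 189, 178]), (265, [184, 191, 182]), (268, [183, 188, 179]), (271, [181, 187, 179]), (274, [181, 187, 176]), (277, [182, 186, 178]), (280, [181, 185, 177]), (283, [160, 166, 160]), (286, [29, 53, 69]), (289, [52, 101, 130]), (292, [50, 101, 136]), (295, [55, 106, 138]), (298, [58, 88, 110])]
```

The block top spans cols 288–350 and rows 182–243, as predicted for the home pose, and it sits square to the stops. The shim is held straight, so I'm lowering it.

>>> send_rows(motion="1 0.2 -0.1 2 0;1 0.2 -0.1 4 0;1 0.2 -0.1 4 0;1 0.2 -0.1 4 0")

```text
clock: 23.9
eef_pos: [0.6415, -0.0818, 0.1106]
tool_rot: [0.09, 0.996, 0.0, 0.005]
ft_force: [-0.2, 0.0, -0.7]
grip_width: 0.0183
grasp_force: 59.8
```

```bash
python3 -c "
from h import *
print(nowH());print(tgt(48,12.4,.065,np.pi))"
```

```text
('H mm', array([ 48. ,  12.5, 110.6]), 'rel', np.float64(3.141), 'F', array([-0.2,  0. , -0.7]), 'Fh', array([-0. ,  0.2]), 'w', 0.0183, 'g', 59.8, 't', 23.9)
('tgt', array([ 0.6416, -0.0818,  0.065 ]), 'now', array([ 0.6415, -0.0818,  0.1106]), 't', 23.9, 'shift', array([ 0.03, -0.01,  4.56]), 'tw', np.float64(-0.0))
```

>>> send_rows(motion="1 0 0 1 0;1 0 0 2 0;1 0 0 3 0;1 0 0 3.8 0;1 0 0 4.2 0")

```text
clock: 24.4
eef_pos: [0.6418, -0.0824, 0.0674]
tool_rot: [0.09, 0.996, 0.0, 0.005]
ft_force: [1.2, -1.3, -1.2]
grip_width: 0.0187
grasp_force: 60.0
```

```bash
python3 -c "
from h import *
print(nowH());print(tgt(48,12.4,.065,np.pi))"
```

```text
('H mm', array([47.5, 12.1, 67.4]), 'rel', np.float64(3.14), 'F', array([ 1.2, -1.3, -1.2]), 'Fh', array([-1. , -1.4]), 'w', 0.0187, 'g', 60.0, 't', 24.4)
('tgt', array([ 0.6416, -0.0818,  0.065 ]), 'now', array([ 0.6418, -0.0824,  0.0674]), 't', 24.4, 'shift', array([0.03, 0.05, 0.24]), 'tw', np.float64(-0.001))
```

>>> send_rows(motion="1 0 0 0.2 0;1 0 0 0.3 0;1 0 0 0.3 0")

```text
clock: 24.7
eef_pos: [0.6416, -0.0824, 0.0653]
tool_rot: [0.09, 0.996, 0.0, 0.005]
ft_force: [2.4, 0.1, -2.0]
grip_width: 0.0185
grasp_force: 59.9
```

```bash
python3 -c "
from h import *
print(nowH())"
```

```text
('H mm', array([47.5, 12.2, 65.3]), 'rel', np.float64(3.14), 'F', array([ 2.4,  0.1, -2. ]), 'Fh', array([ 0.5, -2.3]), 'w', 0.0185, 'g', 59.9, 't', 24.7)
```

>>> send_rows(motion="1 0 0 0.1 0;1 0 0 0.2 0;1 0 0 0.2 0")

```text
clock: 25.0
eef_pos: [0.6419, -0.0823, 0.0645]
tool_rot: [0.09, 0.996, 0.0, 0.005]
ft_force: [-1.0, 0.3, 5.8]
grip_width: 0.0184
grasp_force: 60.5
```

```bash
python3 -c "
from h import *
print(nowH())"
```

```text
('H mm', array([47.6, 12. , 64.5]), 'rel', np.float64(3.141), 'F', array([-1. ,  0.3,  5.8]), 'Fh', array([0.1, 1. ]), 'w', 0.0184, 'g', 60.5, 't', 25.0)
```

>>> send_rows(motion="1 0.1 0 0 0;1 0.2 0 0 0;1 0.3 0 0 0;1 0.3 0 0 0")

```text
clock: 25.4
eef_pos: [0.6412, -0.0822, 0.0645]
tool_rot: [0.09, 0.996, -0.0, 0.007]
ft_force: [5.7, -1.5, 3.5]
grip_width: 0.0184
grasp_force: 60.2
```

```bash
python3 -c "
from h import *
print(nowH())"
```

```text
('H mm', array([47.6, 12.7, 64.5]), 'rel', np.float64(3.14), 'F', array([ 5.7, -1.5,  3.5]), 'Fh', array([-0.5, -5.9]), 'w', 0.0184, 'g', 60.2, 't', 25.4)
```

>>> send_rows(motion="1 -0.15 0 0 0;0 -0.15 0 0 0;-0.5 -0.15 0 0 0;-0.5 -0.15 0 0 0;-0.5 -0.15 0 0 0")

```text
clock: 25.9
eef_pos: [0.6391, -0.0819, 0.0623]
tool_rot: [0.09, 0.996, 0.0, 0.003]
ft_force: [-0.3, -0.3, -1.2]
grip_width: 0.0643
grasp_force: 0.0
```

>>> send_rows(motion="-0.5 0 0 -2 0;-0.5 0 0 -5 0;-0.5 0 0 -9 0;-1 0 4 -13 0;-1 0 8 -13 0")

```text
clock: 26.4
eef_pos: [0.6559, -0.0047, 0.1995]
tool_rot: [0.093, 0.996, 0.0, 0.009]
ft_force: [2.5, -0.2, 0.1]
grip_width: 0.0855
grasp_force: 0.0
```

>>> send_rows(motion="-1 -1 4 0 0.15;-1 -2 8 0 0.3;-1 -2 8 0 0.45;-1 -2 8 0 0.6;-1 -2 8 0 0.75")

```text
clock: 26.9
eef_pos: [0.687, 0.0726, 0.1927]
tool_rot: [0.451, 0.892, 0.001, 0.004]
ft_force: [0.2, -0.9, 0.7]
grip_width: 0.0855
grasp_force: 0.0
```

>>> send_rows(motion="-1 0 0 0 0.15;-1 0 0 0 0.3;-1 0 0 0 0.44;-1 0 0 0 0.44;-1 0 0 0 0.44")

```text
clock: 27.4
eef_pos: [0.6872, 0.0718, 0.1933]
tool_rot: [0.632, 0.775, 0.002, 0.003]
ft_force: [0.3, 0.2, 0.0]
grip_width: 0.0855
grasp_force: 0.0
```

```bash
python3 - <<'E'
from h import *
o=bot.get_obs(); print(o["clock"],o["eef_pos"],yaw(o),R.from_quat(o["tool_rot"]).as_matrix()[:,2],o["joint_pos"]); print(go(o,[.685,.1394,.15],1.765))
t=vision.camera("top"); cv2.imwrite("pics/t6.png",t[...,::-1]); s=vision.camera("side"); cv2.imwrite("pics/s6.png",s[...,::-1])
a=cv2.resize(s[165:300,200:350][...,::-1],None,fx=4,fy=4,interpolation=cv2.INTER_CUBIC); cv2.imwrite("pics/s6c.png",a)
E
```

```text
27.4 [0.6872 0.0718 0.1933] 1.7734049960429017 [ 0.0083 -0.0007 -1.    ] [ 0.1048  0.648   0.5358  1.4504 -0.0016  1.473 ]
(array([6.676 , 1.1134, 4.3186]), np.float64(0.008404996042902013))
```

View pics/s6c.png

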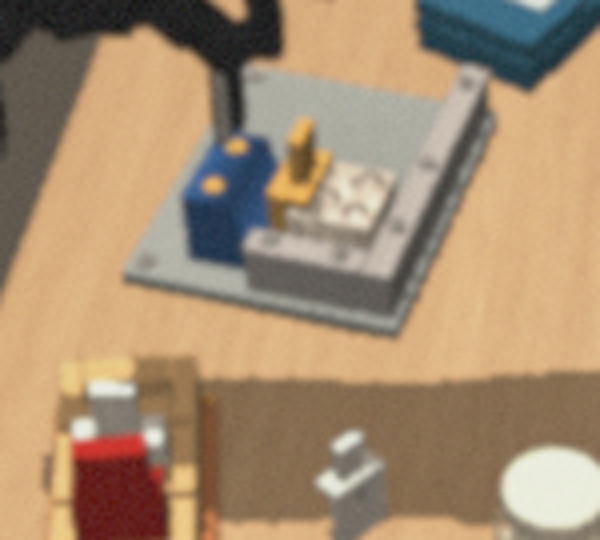

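The side picture shows the brass shim standing in the gap, lip over the block top (about (295,185) in the crop), block in the corner, fence at (230,200). Next I'm pinning down the wedge tab from the earlier wrist picture.

```bash
python3 - <<'E'
from h import *
s=np.load("w4.npy"); c=cam("wrist",dict(eef_pos=s[:3],tool_rot=s[3:]))
im=cv2.imread("pics/w4.png").astype(int)
for r in range(116,166,2):
    m=(im[r,:,2]>1.8*im[r,:,1])&(im[r,:,2]>60)&(np.arange(640)>270)&(np.arange(640)<375); q=np.where(m)[0]
    print(r,(q.min(),q.max()) if len(q) else None, im[r,322].tolist())
u=np.array([np.cos(.18),np.sin(.18),0]);v=np.array([-np.sin(.18),np.cos(.18),0])
for y0 in [.1394,]:
    t=np.array([.685,y0,.096]); print("tab",proj(c,[t-16*u/1e3+6*v/1e3,t+16*u/1e3+6*v/1e3,t-16*u/1e3-6*v/1e3]))
    b=t+[0,0,-.032]; print("blade top",proj(c,[b-.02*u+.0075*v,b+.02*u+.0075*v,b-.02*u-.0175*v]))
E
```

```text
116 None [152, 220, 231]
118 None [153, 220, 230]
120 None [153, 222, 231]
122 None [39, 53, 81]
124 (np.int64(293), np.int64(351)) [40, 55, 138]
126 (np.int64(293), np.int64(351)) [56, 71, 220]
128 (np.int64(293), np.int64(351)) [62, 75, 227]
130 (np.int64(293), np.int64(351)) [60, 73, 226]
132 (np.int64(293), np.int64(351)) [60, 74, 227]
134 (np.int64(292), np.int64(351)) [60, 74, 226]
136 (np.int64(292), np.int64(351)) [61, 75, 227]
138 (np.int64(292), np.int64(351)) [58, 70, 226]
140 (np.int64(292), np.int64(351)) [57, 72, 226]
142 (np.int64(292), np.int64(351)) [59, 71, 225]
144 (np.int64(292), np.int64(351)) [55, 64, 201]
146 (np.int64(292), np.int64(351)) [46, 58, 140]
148 (np.int64(292), np.int64(351)) [54, 65, 189]
150 (np.int64(292), np.int64(351)) [54, 65, 195]
152 (np.int64(292), np.int64(351)) [57, 70, 203]
154 (np.int64(292), np.int64(351)) [57, 70, 209]
156 (np.int64(292), np.int64(351)) [59, 69, 216]
158 (np.int64(292), np.int64(351)) [58, 69, 209]
160 None [54, 75, 110]
162 None [64, 92, 123]
164 None [55, 76, 94]
tab [[292.5015 125.1043]
 [351.0468 126.2076]
 [292.6446 147.8609]]
blade top [[289.6799 123.3333]
 [352.8473 124.5272]
 [290.0282 163.7063]]
```

>>> send_rows(motion="-1 3 0.5 0 0;-1 6.7 1.1 2 0;-1 6.7 1.1 4.3 0;-1 6.7 1.1 4.3 0;-1 6.7 1.1 4.3 0")

```text
clock: 28.0
eef_pos: [0.6849, 0.1393, 0.1502]
tool_rot: [0.633, 0.774, 0.002, 0.003]
ft_force: [0.1, -0.5, 1.0]
grip_width: 0.0855
grasp_force: 0.0
```

```bash
python3 - <<'E'
from h import *
o=bot.get_obs(); print(o["clock"],o["eef_pos"],yaw(o)); print(go(o,[.685,.1397,.072],1.768))
E
```

```text
28.0 [0.6849 0.1393 0.1502] 1.7710745690765608
(array([ 0.0605, -0.0366,  7.8215]), np.float64(0.0030745690765607847))
```

>>> send_rows(motion="-1 0 0 3 0;-1 0 0 6 0;-1 0 0 7.7 0;-1 0 0 7.7 0;-1 0 0 7.7 0")

```text
clock: 28.5
eef_pos: [0.6871, 0.1389, 0.0752]
tool_rot: [0.633, 0.774, 0.003, 0.004]
ft_force: [1.1, 0.8, -0.4]
grip_width: 0.0847
grasp_force: 0.0
```

```bash
python3 - <<'E'
from h import *
o=bot.get_obs(); print(o["clock"],o["eef_pos"],yaw(o)); print(go(o,[.685,.1397,.072],1.768))
E
```

```text
28.5 [0.6871 0.1389 0.0752] 1.769575602252929
(array([ 0.1234, -0.1924,  0.3204]), np.float64(0.0015756022529291869))
```

>>> send_rows(motion="-1 0.1 -0.1 0.2 0;1 0.1 -0.1 0.2 0;1 0.1 -0.1 0.2 0;1 0.1 -0.1 0.2 0;1 0.1 -0.1 0.2 0")

```text
clock: 29.0
eef_pos: [0.6853, 0.1405, 0.0722]
tool_rot: [0.633, 0.774, 0.003, 0.004]
ft_force: [1.1, 0.4, 0.7]
grip_width: 0.0305
grasp_force: 59.3
```

>>> send_rows(motion="1 0 0 0 0;1 0 0 0 0;1 0 0 0 0")

```text
clock: 29.3
eef_pos: [0.6854, 0.1405, 0.0722]
tool_rot: [0.633, 0.774, 0.003, 0.004]
ft_force: [0.7, -0.1, 3.8]
grip_width: 0.0306
grasp_force: 59.8
```

```bash
python3 - <<'E'
from h import *
o=bot.get_obs(); print(o["clock"],o["eef_pos"],yaw(o),o["ft_force"],o["grip_width"],R.from_quat(o["tool_rot"]).as_matrix()[:,2])
E
```

```text
29.3 [0.6854 0.1405 0.0722] 1.7705167583225103 [ 0.6955 -0.0855  3.8391] 0.030601210462255685 [ 0.0105 -0.0004 -0.9999]
```

>>> send_rows(motion="1 0 0 -3 0;1 0 0 -7 0;1 0 0 -11 0;1 0 0 -14 0;1 0 0 -14 0")

```text
clock: 29.8
eef_pos: [0.6858, 0.141, 0.2171]
tool_rot: [0.633, 0.774, 0.006, 0.007]
ft_force: [0.8, 0.5, -1.3]
grip_width: 0.0307
grasp_force: 62.7
```

>>> send_rows(motion="1 -4 0 0 -0.15;1 -8 0 0 -0.3;1 -12 0 0 -0.45;1 -14 0 0 -0.6;1 -14 0 0 -0.75")

```text
clock: 30.3
eef_pos: [0.7107, -0.0011, 0.2085]
tool_rot: [0.305, 0.952, -0.0, 0.002]
ft_force: [0.3, -0.4, -1.4]
grip_width: 0.0304
grasp_force: 62.6
```

>>> send_rows(motion="1 0 0 0 -0.15;1 0 0 0 -0.3;1 0 0 0 -0.44;1 0 0 0 -0.44;1 0 0 0 -0.44")

```text
clock: 30.8
eef_pos: [0.7106, 0.0033, 0.2099]
tool_rot: [0.092, 0.996, -0.0, 0.003]
ft_force: [-0.3, -0.6, -1.0]
grip_width: 0.0305
grasp_force: 62.6
```

```bash
python3 - <<'E'
from h import *
o=bot.get_obs(); print(o["joint_pos"],R.from_quat(o["tool_rot"]).as_matrix()[:,2]);print(nowH());print(tgt(48,-8.2,.16,np.pi))
E
```

```text
[ 0.0049  0.6973  0.6664  1.5339 -0.0007  0.1889] [ 0.006  -0.0006 -1.    ]
('H mm', array([144.1, -40.3, 209.9]), 'rel', np.float64(3.138), 'F', array([-0.3, -0.6, -1. ]), 'Fh', array([-0.6,  0.2]), 'w', 0.0305, 'g', 62.6, 't', 30.8)
('tgt', array([ 0.6618, -0.0855,  0.16  ]), 'now', array([0.7106, 0.0033, 0.2099]), 't', 30.8, 'shift', array([ 3.2 , -9.62,  4.96]), 'tw', np.float64(-0.004))
```

>>> send_rows(motion="1 1 -3 0 0;1 2 -6 2 0;1 3.2 -9.6 4 0;1 3.2 -9.6 4.9 0;1 3.2 -9.6 4.9 0")

```text
clock: 31.3
eef_pos: [0.6611, -0.0862, 0.16]
tool_rot: [0.092, 0.996, 0.0, 0.002]
ft_force: [0.5, 0.3, -0.7]
grip_width: 0.0307
grasp_force: 62.7
```

>>> send_rows(motion="1 0 0 0 0;1 0 0 0 0")

```text
clock: 31.5
eef_pos: [0.6643, -0.0845, 0.1635]
tool_rot: [0.09, 0.996, 0.0, 0.006]
ft_force: [0.7, -0.8, -1.0]
grip_width: 0.0311
grasp_force: 62.7
```

```bash
python3 - <<'E'
from h import *
print(nowH());print(tgt(48,-8.2,.07+.035,np.pi))
o=bot.get_obs(); im=vision.camera("wrist")[...,::-1].astype(int); cv2.imwrite("pics/w7.png",im); s=np.r_[o["eef_pos"],o["tool_rot"]]; np.save("w7.npy",s)
c=cam("wrist",o); M=R.from_quat(s[3:]).as_matrix()
for n,p in {"blade top front":[7.5,20,8.2],"-":[7.5,-20,8.2],"tip":[7.5,20,58.2],"tip-":[7.5,-20,58.2],"tab top":[6,0,-23.8]}.items(): print(n,proj(c,s[:3]+M@(np.array(p)*1e-3)))
h=np.load("holder.npy")
print("shim tab top +y edge",proj(c,H2W(h,np.array([[38,18,90],[58,18,90],[38,9.3,90]])*1e-3)), "lip",proj(c,H2W(h,np.array([[28,22.3,62],[68,22.3,62]])*1e-3)))
for col in (285,300,322,345,358): print(col,[(r,im[r,col].tolist()) for r in range(228,304,4)])
E
```

```text
('H mm', array([ 49.4, -10.5, 163.5]), 'rel', np.float64(3.141), 'F', array([ 0.7, -0.8, -1. ]), 'Fh', array([-0.6, -0.8]), 'w', 0.0311, 'g', 62.7, 't', 31.5)
('tgt', array([ 0.6618, -0.0855,  0.105 ]), 'now', array([ 0.6643, -0.0845,  0.1635]), 't', 31.5, 'shift', array([ 0.29, -0.15,  5.85]), 'tw', np.float64(-0.0))
blade top front [[362.7282 287.6158]]
- [[278.519  287.6285]]
tip [[353.2295 252.741 ]]
tip- [[287.9321 252.7557]]
tab top [[320.6619 326.3651]]
shim tab top +y edge [[302.395  212.5287]
 [333.8983 212.4984]
 [302.6242 225.7474]] lip [[290.0661 197.4365]
 [346.5855 197.383 ]]
285 [(228, [88, 58, 42]), (232, [77, 53, 36]), (236, [77, 54, 40]), (240, [77, 53, 39]), (244, [70, 48, 36]), (248, [72, 51, 38]), (252, [73, 50, 37]), (256, [78, 51, 37]), (260, [68, 47, 41]), (264, [33, 31, 53]), (268, [25, 26, 59]), (272, [28, 30, 65]), (276, [30, 30, 65]), (280, [28, 30, 66]), (284, [23, 25, 63]), (288, [22, 25, 64]), (292, [21, 23, 28]), (296, [18, 20, 19]), (300, [19, 21, 24])]
300 [(228, [65, 75, 83]), (232, [85, 55, 42]), (236, [78, 52, 38]), (240, [75, 50, 39]), (244, [72,
[... 965 characters left out ...]
 (276, [11, 18, 56]), (280, [14, 18, 59]), (284, [12, 17, 58]), (288, [17, 20, 62]), (292, [13, 14, 57]), (296, [11, 13, 57]), (300, [8, 8, 55])]
358 [(228, [117, 122, 123]), (232, [195, 203, 194]), (236, [197, 201, 193]), (240, [195, 201, 192]), (244, [195, 200, 192]), (248, [194, 200, 191]), (252, [194, 200, 191]), (256, [195, 200, 191]), (260, [191, 198, 187]), (264, [194, 200, 189]), (268, [183, 188, 181]), (272, [91, 96, 104]), (276, [15, 19, 56]), (280, [15, 17, 58]), (284, [13, 20, 59]), (288, [14, 19, 59]), (292, [18, 18, 21]), (296, [15, 16, 16]), (300, [9, 13, 12])][ WARN:0@0.851] global loadsave.cpp:1063 imwrite_ Unsupported depth image for selected encoder is fallbacked to CV_8U.
```

>>> send_rows(motion="1 0 -0.1 2 0;1 0 -0.1 3 0;1 0 -0.1 3 0;1 0 -0.1 3 0")

```text
clock: 31.95
eef_pos: [0.6633, -0.086, 0.1325]
tool_rot: [0.09, 0.996, 0.0, 0.004]
ft_force: [0.6, 0.6, -1.0]
grip_width: 0.0307
grasp_force: 62.7
```

```bash
python3 -c "
from h import *
print(nowH());print(tgt(48,-10,.103,np.pi))"
```

```text
('H mm', array([ 47.7,  -9.7, 132.5]), 'rel', np.float64(3.141), 'F', array([ 0.6,  0.6, -1. ]), 'Fh', array([ 0.7, -0.5]), 'w', 0.0307, 'g', 62.7, 't', 31.95)
('tgt', array([ 0.6636, -0.0858,  0.103 ]), 'now', array([ 0.6633, -0.086 ,  0.1325]), 't', 31.95, 'shift', array([-0.  ,  0.02,  2.95]), 'tw', np.float64(-0.001))
```

>>> send_rows(motion="1 0 0 0.7 0;1 0 0 1.4 0;1 0 0 1.8 0;1 0 0 1.8 0")

```text
clock: 32.35
eef_pos: [0.6626, -0.0864, 0.1133]
tool_rot: [0.09, 0.996, 0.0, 0.004]
ft_force: [-0.5, -0.8, -2.3]
grip_width: 0.0307
grasp_force: 62.7
```

>>> send_rows(motion="1 0 0 0.4 0;1 0 0 0.8 0;1 0 0 1 0;1 0 0 1 0")

```text
clock: 32.75
eef_pos: [0.6631, -0.0865, 0.1039]
tool_rot: [0.09, 0.996, 0.0, 0.004]
ft_force: [-0.2, -0.2, -1.4]
grip_width: 0.0308
grasp_force: 62.7
```

```bash
python3 -c "
from h import *
print(nowH())"
```

```text
('H mm', array([ 47.3,  -9.6, 103.9]), 'rel', np.float64(3.14), 'F', array([-0.2, -0.2, -1.4]), 'Fh', array([-0.3,  0.2]), 'w', 0.0308, 'g', 62.7, 't', 32.75)
```

>>> send_rows(motion="1 0 0 0.3 0;1 0 0 0.6 0;1 0 0 0.9 0;1 0 0 0.9 0")

```text
clock: 33.15
eef_pos: [0.663, -0.0864, 0.0947]
tool_rot: [0.09, 0.996, 0.0, 0.004]
ft_force: [-0.5, -0.1, -1.7]
grip_width: 0.0303
grasp_force: 62.7
```

```bash
python3 -c "
from h import *
print(nowH())"
```

```text
('H mm', array([47.3, -9.5, 94.7]), 'rel', np.float64(3.14), 'F', array([-0.5, -0.1, -1.7]), 'Fh', array([-0.2,  0.5]), 'w', 0.0303, 'g', 62.7, 't', 33.15)
```

>>> send_rows(motion="1 0 0 0.3 0;1 0 0 0.6 0;1 0 0 0.6 0")

```text
clock: 33.45
eef_pos: [0.6624, -0.0863, 0.089]
tool_rot: [0.09, 0.996, 0.0, 0.003]
ft_force: [-4.1, 0.8, 0.0]
grip_width: 0.0306
grasp_force: 62.9
```

```bash
python3 -c "
from h import *
print(nowH())"
```

```text
('H mm', array([47.3, -8.9, 89. ]), 'rel', np.float64(3.14), 'F', array([-4.1,  0.8,  0. ]), 'Fh', array([0. , 4.2]), 'w', 0.0306, 'g', 62.9, 't', 33.45)
```

>>> send_rows(motion="1 0.1 0 0.2 0;1 0.15 0 0.4 0;1 0.15 0 0.4 0")

```text
clock: 33.75
eef_pos: [0.6619, -0.0862, 0.0873]
tool_rot: [0.09, 0.996, 0.0, 0.005]
ft_force: [-6.3, 0.9, 8.9]
grip_width: 0.0307
grasp_force: 63.9
```

```bash
python3 -c "
from h import *
print(nowH())"
```

```text
('H mm', array([47.3, -8.4, 87.3]), 'rel', np.float64(3.141), 'F', array([-6.3,  0.9,  8.9]), 'Fh', array([-0.2,  6.3]), 'w', 0.0307, 'g', 63.9, 't', 33.75)
```

>>> send_rows(motion="1 0.15 0 0.1 0;1 0.25 0 0.2 0;1 0.25 0 0.2 0")

```text
clock: 34.05
eef_pos: [0.6618, -0.0862, 0.0872]
tool_rot: [0.09, 0.996, -0.0, 0.008]
ft_force: [-2.8, 0.4, 11.9]
grip_width: 0.0306
grasp_force: 64.3
```

```bash
python3 -c "
from h import *
print(nowH())"
```

```text
('H mm', array([47.3, -8.3, 87.2]), 'rel', np.float64(3.141), 'F', array([-2.8,  0.4, 11.9]), 'Fh', array([-0.1,  2.9]), 'w', 0.0306, 'g', 64.3, 't', 34.05)
```

>>> send_rows(motion="1 0.1 0 0.1 0;1 0.1 0 0.15 0;1 0.1 0 0.15 0;1 0.1 0 0.15 0;1 0.1 0 0.15 0")

```text
clock: 34.55
eef_pos: [0.6618, -0.0862, 0.0872]
tool_rot: [0.09, 0.996, -0.0, 0.009]
ft_force: [-3.1, -1.1, 17.4]
grip_width: 0.0306
grasp_force: 64.8
```

```bash
python3 - <<'E'
from h import *
print(nowH()); t=vision.camera("top"); cv2.imwrite("pics/t9.png",t[...,::-1]); s=vision.camera("side"); w=vision.camera("wrist")[...,::-1]; cv2.imwrite("pics/w9.png",w)
o=bot.get_obs(); c=cam("wrist",o); h=np.load("holder.npy")
P=np.array([[70,11,54],[26,11,54],[70,55,54],[26,55,54]])*1e-3; print("block pred",proj(c,H2W(h,P)))
print(nowH(),boxes_of("wrist","doming_block")[:1],boxes_of("wrist","thick_shim")[:1])
g=cv2.cvtColor(w,cv2.COLOR_BGR2GRAY).astype(int); p=proj(c,H2W(h,P)).mean(0).astype(int)
print(p,[ (k,g[p[1],k]) for k in range(p[0]-45,p[0]-20,2)],[ (k,g[p[1],k]) for k in range(p[0]+20,p[0]+50,2)])
E
```

```text
('H mm', array([47.3, -8.3, 87.2]), 'rel', np.float64(3.141), 'F', array([-3.1, -1.1, 17.4]), 'Fh', array([-1.6,  2.9]), 'w', 0.0306, 'g', 64.8, 't', 34.55)
block pred [[363.1159 246.5411]
 [280.3854 246.6494]
 [366.5556 162.031 ]
 [276.9823 162.1468]]
('H mm', array([47.3, -8.3, 87.1]), 'rel', np.float64(3.141), 'F', array([-4. ,  0.7, 15.5]), 'Fh', array([-0. ,  4.1]), 'w', 0.0308, 'g', 64.8, 't', 34.7) [{'rect': [323.9, 198.7, 91.2, 71.0], 'conf': 0.7}] [{'rect': [322.6, 255.6, 83.6, 48.3], 'conf': 0.78}]
[321 204] [(276, np.int64(98)), (278, np.int64(97)), (280, np.int64(117)), (282, np.int64(132)), (284, np.int64(133)), (286, np.int64(132)), (288, np.int64(133)), (290, np.int64(138)), (292, np.int64(143)), (294, np.int64(143)), (296, np.int64(138)), (298, np.int64(129)), (300, np.int64(117))] [(341, np.int64(97)), (343, np.int64(97)), (345, np.int64(91)), (347, np.int64(83)), (349, np.int64(130)), (351, np.int64(160)), (353, np.int64(162)), (355, np.int64(160)), (357, np.int64(155)), (359, np.int64(160)), (361, np.int64(161)), (363, np.int64(148)), (365, np.int64(109)), (367, np.int64(116)), (369, np.int64(216))]
```

```bash
python3 -c "
from h import *
print(nowH()); print(workorder.job_done())"
```

```text
('H mm', array([47.3, -8.3, 87.1]), 'rel', np.float64(3.141), 'F', array([-3.1, -0.3, 15.8]), 'Fh', array([-0.8,  3. ]), 'w', 0.0306, 'g', 64.8, 't', 34.8)
the job is handed in; nothing more can be done
None
```

The job is handed in at 34.8 s: the block is home against both stops, and the thick shim stands in the gap. The wedge has jammed about 19 mm above the plate and is still gripped and pressed down at about 16 N.

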